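# Set a bent copper pipe up in the brazing jig and clamp it

## Robot

A 6-joint arm with a two-finger parallel gripper is mounted at the origin on the work surface. World frame = base frame: x ahead of the robot, y to its left, z up, the work surface at z = 0. Lengths are in m, angles in rad, forces in N, time in s.
With the tool pointing down it reaches from about 0.225 to 0.875 m from the base axis. Payload 3.4 kg.
Tool frame: the origin (TCP) lies at the centre of the arm's flange, where the gripper is bolted on; the fingertips stand 173 mm ahead of it and the grasp point (between the pads) lies 155 mm ahead of it (ctrl.tips_ahead is the distance from the TCP to the fingertips, in m); z points along the fingers, y is the direction in which the jaws open and shut (so a half turn about z gives the same grasp; the last joint's range is limited). The gripper opens to 85 mm and grips with 20 to 120 N. Pads are 22 mm wide; open, the fingers measure 114 mm over their backs; the gripper's body (76 mm by 85 mm) begins 54 mm behind the grasp point. The pads swing forward as they close: fully open they stand 13 mm farther back than shut.
Start: joints at [-1.304, 0.276, 1.505, -0, 1.361, -0.121], TCP at [0.217, -0.532, 0.405] pointing down, gripper open.
Joint ranges: [-2.89, 2.89], [-0.75, 2.08], [0.22, 2.7], [-1.18, 4.32], [0.11, 2.71], [-2.7, 2.7]. Speed limits (rad/s): [2.57, 2.57, 3.14, 3.14, 3.14, 3.14].

## Interface

Orientations are given as a unit quaternion [w, x, y, z].
In Python, from workcell import get_state, imaging, ctrl gives the robot as it stands. The module is installed in compiled form; this text tells all that it offers.
- The arm moves only by the tool apply_moves, never from a script. Its argument "motion" is a list of rows, each a list of 5 numbers: the closure, from 0 (fully open) to 1 (shut), then the shift along the tool's x, y, z in mm, then the turn about the tool's z in rad. A call has 1 to 12 rows; each row shifts and turns the commanded pose from where the row before left it, along the tool's axes as they then stand; what a row does not reach is not made up. A row lasts 1/10 s, in which the tool goes at most 50 mm and 8.59 degrees, less where a joint would pass 70% of its speed; a pose out of reach is approached as far as the arm can. A call is refused whole if a number of a shift passes 50 or a number of a turn 0.15, either way. A call with a gripper value outside its range is refused whole. The fingers move at their own pace and stop on an object; the grip force is fixed at half the most. Time passes only in rows, so rows that do not move let the fingers close. It gives the time, the measured TCP pose, the force and the opening at its end, in the units of the state.
- get_state(): the state, without advancing time (a new reading comes with each control period).
- imaging.grab_frame(name): name is "scene" or "side" or "wrist"; returns a dict with "image" (384x512x3 uint8, red, green, blue), "camera_matrix" (3x3 intrinsics, pixels), "cam_to_world" (4x4, takes a point from camera to world coordinates); the wrist camera has in their place "tool_from_camera" (4x4, takes a point from camera to tool coordinates, whose origin is the TCP and whose axes are the flange's). Camera axes: x right, y up, looking along -z (the intrinsics and any distortion apply to the point x, -y, -z); pixel columns grow to the right and rows downward; lengths in m; the calibration is good to about 2 mm. A picture is of the moment at which its call begins: read the wrist's pose just before it. There is no depth.
- ctrl.job_done(): hands the job in, once; it reports no verdict.
The state is a dict: "t": time; "joint_positions": joint angles; "qd": joint speeds; "tau": joint torques, N m; "tool_pos": TCP position; "tcp_rot": TCP orientation; "wrist_force": force on the tool from outside, world axes, zero at the start; "wrist_torque": the same for the moment, N m; "grip_width": opening from 0.0 (shut) to 1.0 (fully open).
Only numpy, scipy, OpenCV 4.12 (cv2) and the standard library are available. Lean on these libraries where they do the work, as an engineer would, in place of code of your own. Each camera call takes 0.05 s, during which the arm holds its last target.

## Task

Set the bent copper pipe up in the brazing jig: turn it so that one leg rests in each of the two V-rests, with the brass nuts just outside the rests, and then press the red handle of the toggle clamp fully down so that the pipe is held. Lay the pipe in gently, without dropping or forcing it, and leave the other things on the bench where they are.

Things in the scene. Friction and masses are not known exactly. Their poses are not given: they have to be found in the camera images.
- pipe: Loose bent pipe, 15 mm copper tube, 0.2 kg, flat Z shape 315 mm long. z is square to the plane of the bend. Two straight legs run parallel to y at x = -45 and +45 mm; a slanting run joins them. On each leg a 24 mm hexagon brass nut spans 123 to 141 mm from the middle along y. Origin 12 mm under pipe_mid. It starts flat on the bench on its nuts, z up.
- pipe_mid (a point): Middle of the pipe and its centre of mass, on the tube's centre line, 12 mm above the bench at the start. Same axes as the pipe. The slanting run goes through it from (-45, +45) to (+45, -45) mm in x, y; the middle 100 mm of it are straight. A half turn about z brings the pipe onto itself, so either leg may go in either rest.
- pipe_a (a point): The part of one leg that should lie in a rest: point on the leg's centre line at x = -45, y = +105 mm from pipe_mid, 18 mm inward of its nut.
- pipe_b (a point): The same point on the other leg, at x = +45, y = -105 mm from pipe_mid.
- jig: Brazing jig bolted to the bench: drilled steel base plate 200 by 270 by 10 mm, two posts with V-rests and a toggle clamp. Origin on the bench at its centre; x points roughly to the robot's left, y along both V grooves and roughly back towards the robot, z up. rest_low is at (-34.5, +105, 76) mm, rest_high at (+34.5, -105, 134).
- rest_low (a point): Lower V-rest: steel angle with its 90 degree V open upward, 22 mm long along y, mouth 18 mm to each side. The point is where the tube's centre line lies when a leg rests in it, midway along the rest, 76 mm above the bench, 10.6 mm above the bottom of the V. Axes as the jig. The nuts are too fat for the Vs and belong outside (at larger |y|), with 7 mm to spare each way along y.
- rest_high (a point): Upper V-rest, same shape and axes, 134 mm above the bench. From rest_low it lies 69 mm along jig x, -210 mm along y, 58 mm up: the pipe fits both with its legs along jig y and its plane sloping 40 degrees, rising towards jig +x.
- clamp_handle (a joint): Red toggle clamp handle beside the lower rest. 0 = fully down at its stop (clamped, nearly level), 0.92 rad = raised; starts at 0.72 to 0.9, stays where left, needs about 3 N at the grip; swings in the jig's x-z plane. Its linked arm stands clear of the lower rest while the handle is raised and comes down towards jig -x as it is pressed, to put a rubber pad on top of the pipe there.
- handle_pivot (a point): Hinge pin of the handle, along jig y, fixed on the jig 88 mm above the bench and 68 mm along jig +x from rest_low.
- handle_grip (a point): Centre of the red grip (74 mm long, 20 mm wide, 15 mm thick), 80 mm from handle_pivot on its jig +x side. At joint value q the line from pivot to grip rises q + 0.08 rad above level towards jig +x.
- flux_tin: Bystander: jar, 66 mm wide and 55 mm high, origin under its centre.
- tube_cutter: Bystander: aluminium tube cutter with red knob, about 110 by 24 mm, 24 mm high, origin under its centre.
- offcut: Bystander: straight copper tube, 190 mm long along its x, between two small brass saddles, origin under its centre.
- spanner: Bystander: spanner 180 mm long along its x, origin under its centre.
- wire_brush: Bystander: wooden-handled brush 200 mm long along its x, origin under its centre.
- torch: Bystander: blue hand gas torch standing upright, 74 mm wide and about 240 mm high, origin under its centre.
- elbow: Bystander: small copper elbow fitting, about 40 by 40 mm, 19 mm high.

How it is judged:
By the outcome, as a careful person would: the job done as asked, in the order asked, and still so for the second after the job is handed in, with the robot touching nothing.
It also fails if it takes over 48 s, if anything falls off the work surface, if the arm or the gripper's body presses on something with over 40 N, if the wrist force passes 120 N, or if a joint passes its speed limit or range.

## Working session

There is one attempt and no reset: what is moved stays moved. The work goes in short steps, Python scripts to look and compute and a tool call to move; the robot and the scene stay as the last step left them, time stands still between calls to the robot, and variables do not carry over. Pictures are saved under pics/ and viewed, and the job is handed in when it is done.

Besides the shell and the picture viewer there is one more tool, called as a command line: name --pt "numbers of a row" for each row, then --argument value for the rest. apply_moves: Moves the arm, as the interface text tells. Its arguments: {"type":"object","properties":{"motion":{"type":"array"}},"required":["motion"]}

```bash
mkdir -p pics; python3 - <<'E'
from workcell import get_state, imaging, ctrl
import cv2, json, numpy as np, pickle
s=get_state(); print(s, ctrl.tips_ahead)
d={}
for n in ["scene","side","wrist"]:
    f=imaging.grab_frame(n); d[n]=f
    cv2.imwrite(f"pics/{n}0.png",cv2.resize(f["image"][:,:,::-1],(800,600),interpolation=cv2.INTER_CUBIC))
    print(n,{k:np.round(v,4).tolist() if k!="image" else 0 for k,v in f.items()})
pickle.dump((s,d),open("f0.pkl","wb"))
E
```

```text
{'t': 0.0, 'joint_positions': array([-1.30394415e+00,  2.76588960e-01,  1.50617749e+00, -6.50717268e-06,
        1.36070470e+00, -1.20958871e-01]), 'qd': array([-0.0006056 , -0.00166635,  0.00062893, -0.00050643,  0.00067792,
       -0.00090677]), 'tau': array([ 4.97236815e-04, -4.16769934e+01, -2.45805269e+01,  8.09177732e-05,
        1.12680299e-02,  7.82846257e-06]), 'tool_pos': array([ 0.21739827, -0.53206971,  0.40382519]), 'tcp_rot': array([-9.36515316e-04,  9.81258591e-01,  1.92693268e-01, -7.16269794e-05]), 'wrist_force': array([-0.02448075,  0.14500076,  0.07800744]), 'wrist_torque': array([-0.01083079,  0.04539095,  0.03151007]), 'grip_width': 1.0036451181699566} 0.1734
scene {'image': 0, 'camera_matrix': [[350.9669, 0.0, 250.466], [0.0, 350.9669, 193.4384], [0.0, 0.0, 1.0]], 'cam_to_world': [[0.7677, -0.5407, 0.3438, 0.8921], [0.6407, 0.6445, -0.4172, -0.3814], [0.004, 0.5405, 0.8413, 0.9266], [0.0, 0.0, 0.0, 1.0]]}
side {'image': 0, 'camera_matrix': [[415.1349, 0.0, 260.0184], [0.0, 415.1349, 195.7132], [0.0, 0.0, 1.0]], 'cam_to_world': [[0.9682, 0.1572, -0.1946, 0.3397], [-0.2499, 0.5741, -0.7797, -0.8632], [-0.0109, 0.8035, 0.5951, 0.7785], [0.0, 0.0, 0.0, 1.0]]}
wrist {'image': 0, 'camera_matrix': [[305.7185, 0.0, 255.886], [0.0, 305.7185, 186.9689], [0.0, 0.0, 1.0]], 'tool_from_camera': [[-0.0001, 0.9581, 0.2863, 0.0711], [1.0, 0.0001, 0.0002, 0.0], [0.0001, 0.2863, -0.9581, 0.0324], [0.0, 0.0, 0.0, 1.0]]}
```

View pics/scene0.png

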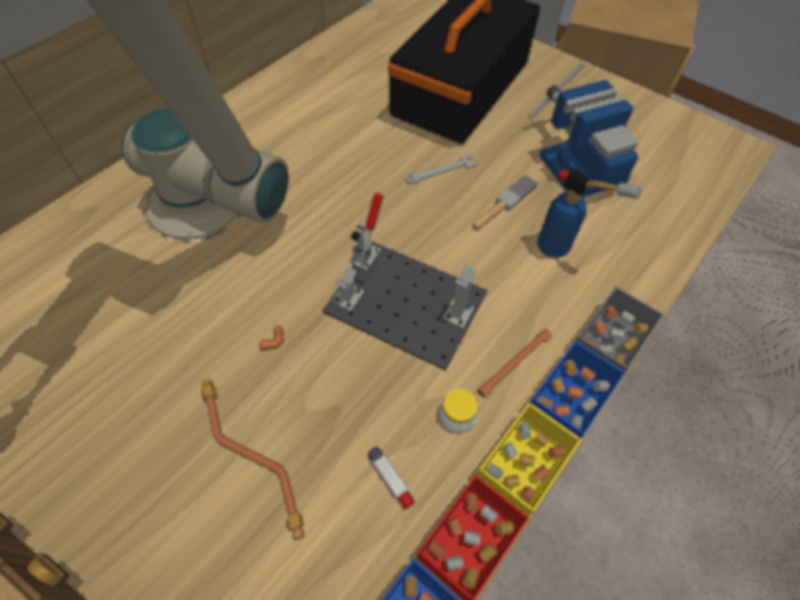

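View pics/side0.png

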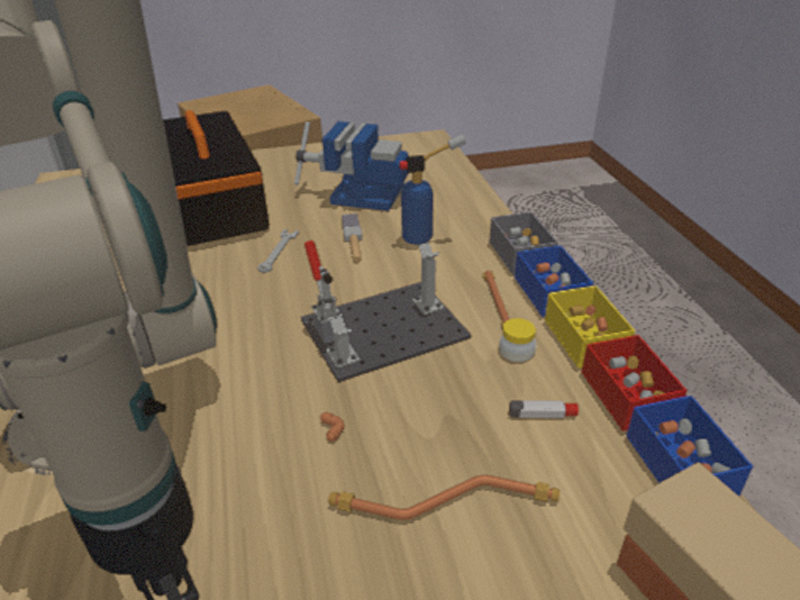

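View pics/wrist0.png

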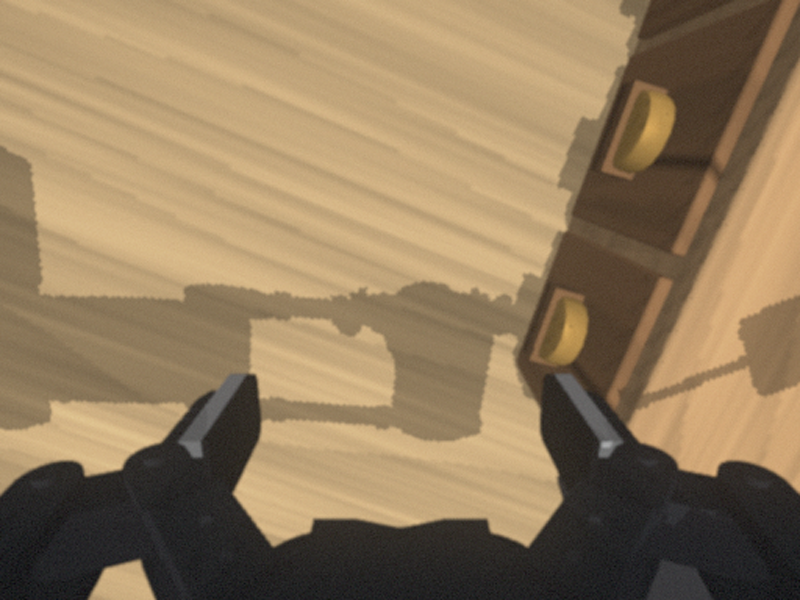

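The scene view shows the pipe at around (250,460), the jig at (405,300), and the handle raised at (375,210). The tool can't tilt, so the pipe will have to pivot in the pads. Next I'll take enlarged crops to measure from.

```bash
python3 - <<'E'
import pickle,cv2
s,d=pickle.load(open("f0.pkl","rb"))
def crop(n,u0,v0,w,h,k,name):
    im=d[n]["image"][v0:v0+h,u0:u0+w,::-1]
    im=cv2.resize(im,None,fx=k,fy=k,interpolation=cv2.INTER_CUBIC)
    for i in range(0,w,20):
        cv2.line(im,(i*k,0),(i*k,6),(0,0,255),1); cv2.putText(im,str(u0+i),(i*k,16),0,.35,(0,0,255),1)
    for i in range(0,h,20):
        cv2.line(im,(0,i*k),(6,i*k),(0,0,255),1); cv2.putText(im,str(v0+i),(8,i*k+4),0,.35,(0,0,255),1)
    cv2.imwrite("pics/"+name,im)
crop("scene",195,115,130,120,5,"c_sj.png")
crop("scene",115,230,100,120,5,"c_sp.png")
crop("side",185,145,125,105,6,"c_dj.png")
crop("side",200,290,170,60,4,"c_dp.png")
E
```

```text
(no output)
```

View pics/c_sj.png

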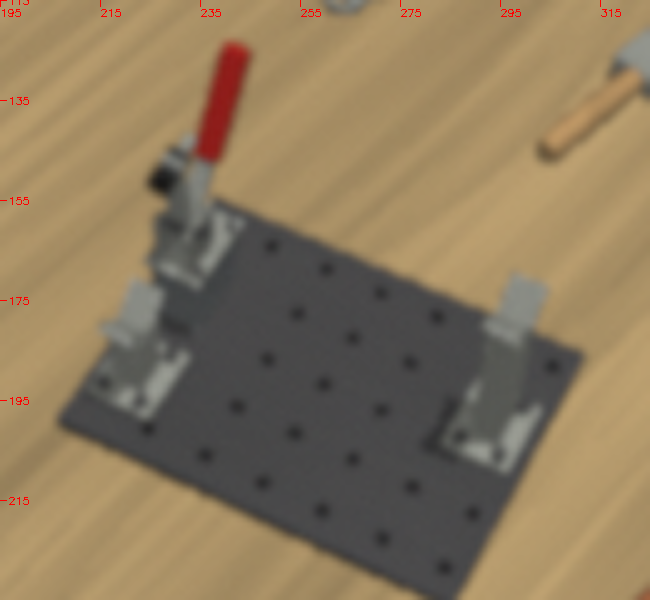

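View pics/c_sp.png

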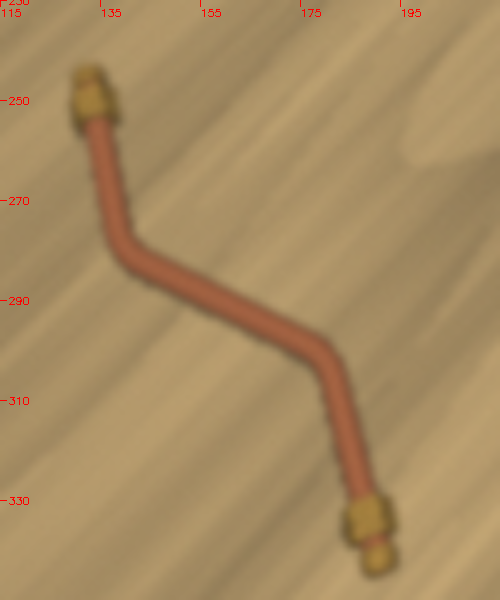

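View pics/c_dj.png

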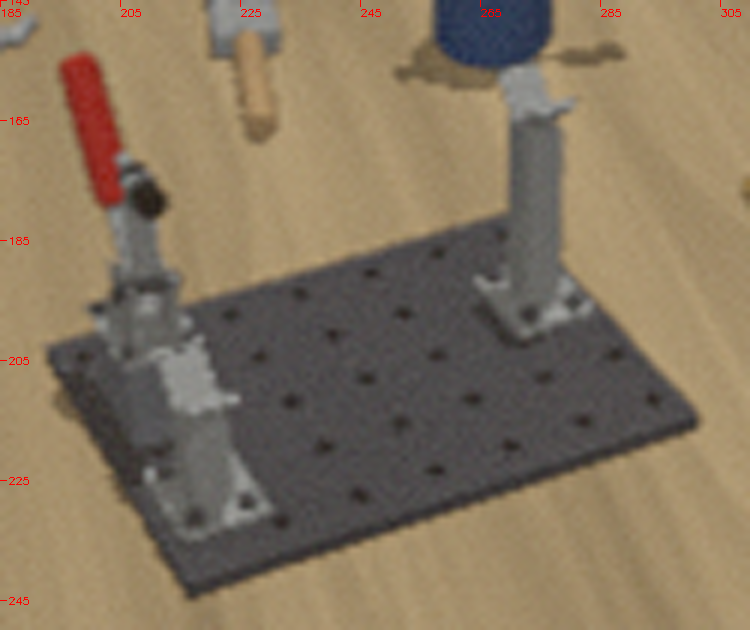

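View pics/c_dp.png

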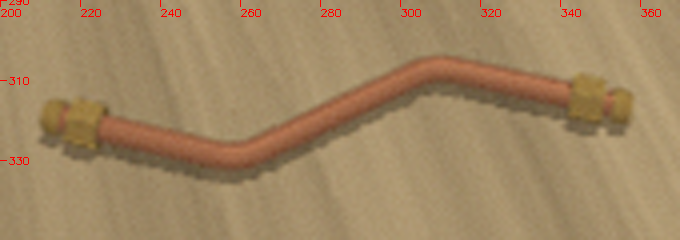

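```bash
cat > h.py <<'E'
import numpy as np, pickle, cv2
from scipy.optimize import least_squares
def proj(f,P,M=None):
    M=f["cam_to_world"] if M is None else M
    P=np.atleast_2d(P); p=(P-M[:3,3])@M[:3,:3]
    K=f["camera_matrix"]; x=p[:,0]/-p[:,2]; y=-p[:,1]/-p[:,2]
    return np.c_[K[0,0]*x+K[0,2],K[1,1]*y+K[1,2]]
def ray(f,uv,z):
    K=f["camera_matrix"];M=f["cam_to_world"]
    d=np.array([(uv[0]-K[0,2])/K[0,0],-(uv[1]-K[1,2])/K[1,1],-1]); d=M[:3,:3]@d
    o=M[:3,3]; return o+d*(z-o[2])/d[2]
def pose(p,L):
    c,s=np.cos(p[2]),np.sin(p[2]); L=np.atleast_2d(L)
    return np.c_[p[0]+c*L[:,0]-s*L[:,1],p[1]+s*L[:,0]+c*L[:,1],L[:,2]]
E
python3 - <<'E'
from h import *
s,d=pickle.load(open("f0.pkl","rb"))
S,D=d["scene"],d["side"]
# raw world points
for n,f,uvs,z in [("sj",S,[(207,199.4),(238,154.4),(311.6,185.6),(286,235)],.01),("dj",D,[(217,243),(193.3,203.3),(269.2,180.8),(301.2,215)],.01),
  ("sp",S,[(134,249.4),(138.6,279.6),(180.6,300),(188.8,334)],.012),("dp",D,[(221.2,321),(260,329.2),(309.2,307),(346.8,314.2)],.012)]:
    print(n,[np.round(ray(f,u,z)[:2],4).tolist() for u in uvs])
E
```

```text
sj [[0.4293, -0.0294], [0.3863, 0.1654], [0.6464, 0.2195], [0.6875, 0.0295]]
dj [[0.4253, -0.0334], [0.3853, 0.1597], [0.6404, 0.215], [0.6834, 0.0202]]
sp [[0.3876, -0.2812], [0.4647, -0.3301], [0.5899, -0.2961], [0.6656, -0.3413]]
dp [[0.3916, -0.2862], [0.469, -0.3287], [0.592, -0.3003], [0.6662, -0.3406]]
```

```bash
cat >> h.py <<'E'
R2=lambda a:np.array([[np.cos(a),-np.sin(a)],[np.sin(a),np.cos(a)]])
E
python3 - <<'E'
from h import *
s,d=pickle.load(open("f0.pkl","rb"))
S,D=d["scene"],d["side"]
def fit(L,us,ud,p0):
    L=np.array(L)
    out=[]
    for fs in ([S],[D],[S,D]):
        def r(p):
            e=[]
            for f,u in ((S,us),(D,ud)):
                if any(f is g for g in fs): e.append((proj(f,pose(p,L))-u).ravel())
            return np.concatenate(e)
        q=least_squares(r,p0); out.append(q.x); print(np.round(q.x,4),np.rad2deg(q.x[2]).round(2),np.abs(q.fun).max().round(2))
    return out[-1]
cs=[(-.1,.135,.01),(.1,.135,.01),(.1,-.135,.01),(-.1,-.135,.01)]
j=fit(cs,[(207,199.4),(238,154.4),(311.6,185.6),(286,235)],[(217,243),(193.3,203.3),(269.2,180.8),(301.2,215)],[.53,.1,1.78])
pp=[(-.045,.132,.012),(-.0435,.0435-.004,.012),(.0435,-.0395,.012),(.045,-.132,.012)]
p=fit(pp,[(134,249.4),(138.6,279.6),(180.6,300),(188.8,334)],[(221.2,321),(260,329.2),(309.2,307),(346.8,314.2)],[.53,-.31,1.05])
np.savez("poses.npz",j=j,p=p)
for n,f in (("scene",S),("side",D)):
    im=cv2.resize(f["image"][:,:,::-1],None,fx=3,fy=3,interpolation=cv2.INTER_CUBIC)
    pts=[pose(j,[(-.0345,.105,.076),(.0345,-.105,.134),(.0335,.105,.088),(.0335+.08*np.cos(.88),.105,.088+.08*np.sin(.88))]),pose(j,cs),pose(p,pp),pose(p,[(0,0,.012)])]
    for u in proj(f,np.vstack(pts)): cv2.circle(im,tuple(int(v) for v in u*3+1),2,(0,255,0),-1)
    c=im[330:1080,240:960] if n=="scene" else im[400:1050,520:1180]
    cv2.imwrite(f"pics/ov_{n}.png",cv2.resize(c,None,fx=.8,fy=.8) if n=="scene" else c)
E
```

```text
[0.5369 0.0966 1.7855] 102.3 0.97
[0.5342 0.0914 1.7856] 102.31 1.46
[0.5358 0.095  1.7858] 102.32 1.55
[ 0.5275 -0.3123  1.0269] 58.84 1.9
[ 0.5294 -0.314   1.03  ] 59.02 3.1
[ 0.5287 -0.3132  1.0285] 58.93 3.48
```

View pics/ov_scene.png

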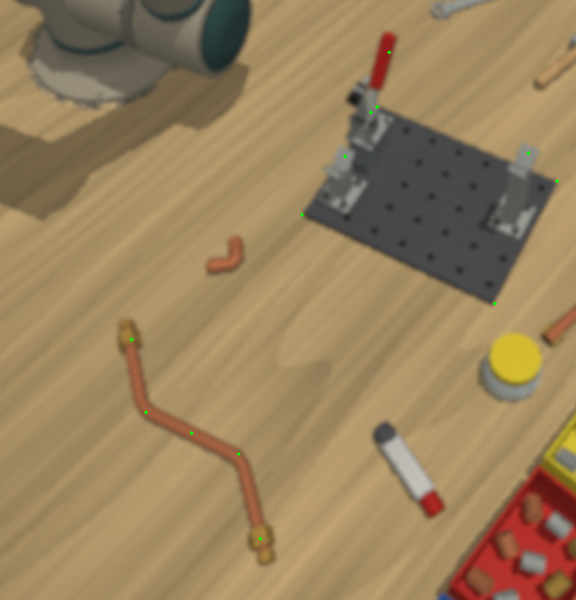

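View pics/ov_side.png

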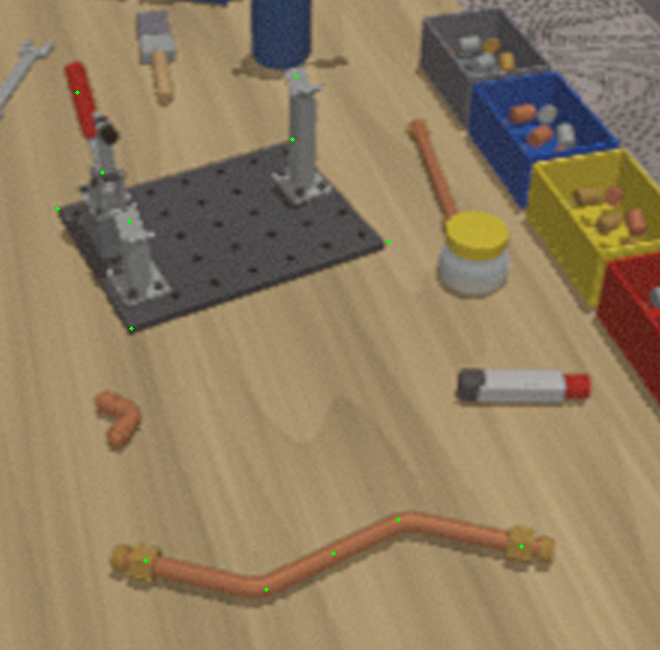

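```bash
cat >> h.py <<'E'
from scipy.spatial.transform import Rotation as Ro
from workcell import get_state, imaging, ctrl
def Rt(s): q=np.array(s["tcp_rot"]); return Ro.from_quat([q[1],q[2],q[3],q[0]]).as_matrix()
def need(target,yaw=None,s=None):
    """target TCP; yaw = desired world angle (rad) of tool y"""
    s=s or get_state(); R=Rt(s); d=R.T@(np.array(target)-s["tool_pos"])
    a=np.arctan2(R[1,1],R[0,1]); out=[np.round(d*1000,1).tolist()]
    if yaw is not None:
        t=(yaw-a+np.pi/2)%np.pi-np.pi/2; out.append(("toolturn",round(-t,4)))
    print("pos",np.round(s["tool_pos"],4),"tooly deg",np.rad2deg(a).round(2),"tilt",np.round(R[:,2],4),"need",out)
def snap(n,name,k=1.5625):
    s=get_state(); f=imaging.grab_frame(n)
    im=cv2.resize(f["image"][:,:,::-1],None,fx=k,fy=k,interpolation=cv2.INTER_CUBIC); cv2.imwrite("pics/"+name,im)
    if n=="wrist":
        T=np.eye(4);T[:3,:3]=Rt(s);T[:3,3]=s["tool_pos"]; f["cam_to_world"]=T@f["tool_from_camera"]
    pickle.dump((s,f),open(name[:-4]+".pkl","wb")); return s,f
E
python3 -c "
from h import *
need([.5285,-.313,.36],np.deg2rad(-76))"
```

```text
pos [ 0.2174 -0.5322  0.404 ] tooly deg -67.78 tilt [-4.0e-04  1.3e-03 -1.0e+00] need [[370.9, -85.2, 44.2], ('toolturn', np.float64(0.1435))]
```

apply_moves --pt "0 46 -10.6 5 0" --pt "0 46 -10.6 5 0" --pt "0 46 -10.6 5 0" --pt "0 46 -10.6 5 0" --pt "0 46 -10.6 6 0" --pt "0 46 -10.6 6 0" --pt "0 46 -10.6 6 0" --pt "0 46 -10.6 6 0" --pt "0 0 0 0 0.143" --pt "0 0 0 0 0" --pt "0 0 0 0 0"

```text
t: 1.25
tool_pos: [0.5258, -0.3147, 0.3604]
tcp_rot: [-0.0, 0.992, 0.123, -0.0]
wrist_force: [-0.4, -0.5, 0.0]
grip_width: 1.0
```

```bash
python3 -c "
from h import *
s,f=snap('wrist','w1.png'); print(s['t'],s['wrist_force'])
need([.5285,-.313,.36],np.deg2rad(-76))"
```

```text
1.25 [-0.42581563 -0.47830472  0.0159583 ]
pos [ 0.5255 -0.3151  0.3606] tooly deg -75.89 tilt [-5.e-04 -2.e-04 -1.e+00] need [[3.4, -1.3, 0.6], ('toolturn', np.float64(0.002))]
```

View pics/w1.png

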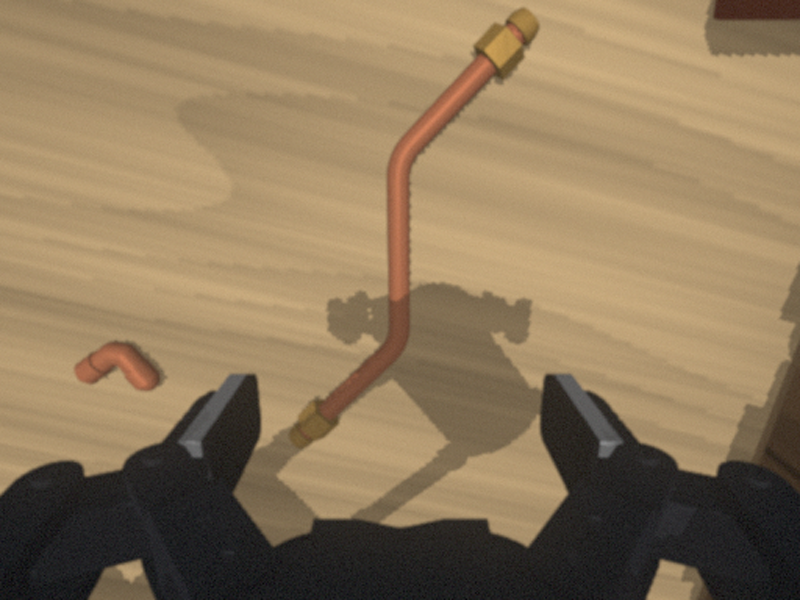

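```bash
python3 -c "
from h import *
s,f=pickle.load(open('w1.pkl','rb'))
P=[ray(f,np.array(u)/1.5625,.012) for u in [(501,50),(316,421),(398.5,190),(399,310)]]
for p in P: print(p.round(4))
m=(P[0]+P[1])/2; print('mid',m, np.linalg.norm(P[0]-P[1]))
d=P[2]-P[3]; print('slant az',np.rad2deg(np.arctan2(d[1],d[0])))
n=P[0]-P[1]; az=np.rad2deg(np.arctan2(n[1],n[0])); print('AB az',az,'pipe yaw from nuts',az-np.rad2deg(np.arctan2(-132,45)))
# line offset of mid from slant line
u=d/np.linalg.norm(d); r=m-P[3]; print('perp off',u[0]*r[1]-u[1]*r[0])
"
```

```text
[ 0.6647 -0.3424  0.012 ]
[ 0.3895 -0.2844  0.012 ]
[ 0.5698 -0.3029  0.012 ]
[ 0.4902 -0.3233  0.012 ]
mid [ 0.5271111  -0.31336744  0.012     ] 0.28126903693587174
slant az 14.374056290496265
AB az -11.90043942645508 pipe yaw from nuts 59.27485055530485
perp off 0.0004612192511195875
```

apply_moves --pt "0 2 -1 40 0" --pt "0 0 0 40 0" --pt "0 0 0 40 0" --pt "0 0 0 30 0" --pt "0 0 0 15 0" --pt "0 0 0 10 0" --pt "0 0 0 7.5 0" --pt "0 0 0 0 0" --pt "0 0 0 0 0"

```text
t: 2.2
tool_pos: [0.5279, -0.3137, 0.1791]
tcp_rot: [0.001, 0.993, 0.122, 0.001]
wrist_force: [0.1, -0.8, 0.5]
grip_width: 0.996
```

```bash
python3 -c "
from h import *
s,f=snap('wrist','w2.png'); print(s['t'],s['wrist_force'])
need([.5273,-.3135,.178],np.deg2rad(-75.7))"
```

```text
2.2 [ 0.06335367 -0.77970278  0.45119162]
pos [ 0.528  -0.3137  0.1793] tooly deg -75.97 tilt [ 0.0017 -0.0014 -1.    ] need [[-0.7, -0.4, 1.3], ('toolturn', np.float64(-0.0048))]
```

View pics/w2.png

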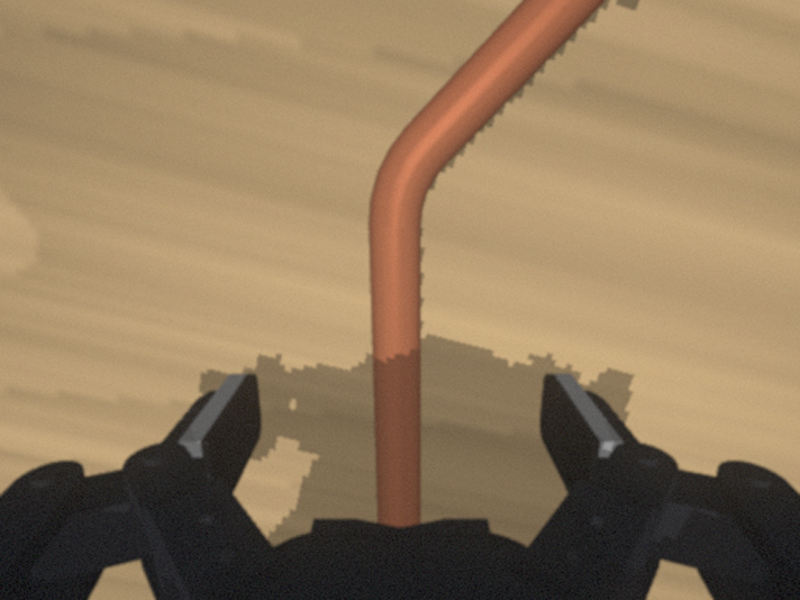

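Tube is centred between the pads (column about 398 of 400). Closing the gripper.

apply_moves --pt "1 0 0 1 0" --pt "1 0 0 0 0" --pt "1 0 0 0 0" --pt "1 0 0 0 0" --pt "1 0 0 0 0" --pt "1 0 0 0 0" --pt "1 0 0 0 0" --pt "1 0 0 0 0"

```text
t: 3.05
tool_pos: [0.5279, -0.3133, 0.1775]
tcp_rot: [0.0, 0.993, 0.122, 0.0]
wrist_force: [-0.5, 1.2, 3.5]
grip_width: 0.15
```

apply_moves --pt "1 0 0 -10 0" --pt "1 0 0 -20 0" --pt "1 0 0 -35 0" --pt "1 0 0 -40 0" --pt "1 0 0 -40 0" --pt "1 0 0 -30 0" --pt "1 0 0 0 -0.13" --pt "1 0 0 0 -0.13" --pt "1 0 0 0 -0.13" --pt "1 0 0 0 -0.13" --pt "1 0 0 0 -0.13" --pt "1 0 0 0 -0.016"

```text
t: 4.25
tool_pos: [0.5275, -0.313, 0.3521]
tcp_rot: [-0.0, 0.898, 0.44, -0.0]
wrist_force: [0.7, 1.4, -1.5]
grip_width: 0.146
```

```bash
python3 -c "
from h import *
j=[.5358,.0945,np.deg2rad(102.3)]
print(pose(j,[(-.0012,.0035,0)]))
need(pose(j,[(-.0012,.0035,.35)])[0],np.deg2rad(-37.7))
s,f=snap('wrist','w3.png'); s,f=snap('side','s3.png');print(s['wrist_force'])"
```

```text
[[0.53263598 0.09258194 0.        ]]
pos [ 0.5275 -0.313   0.3521] tooly deg -37.79 tilt [-7.e-04  6.e-04 -1.e+00] need [[323.7, -244.4, 2.3], ('toolturn', np.float64(-0.0016))]
[ 0.51445532 -0.64893502 -1.46554331]
```

View pics/w3.png

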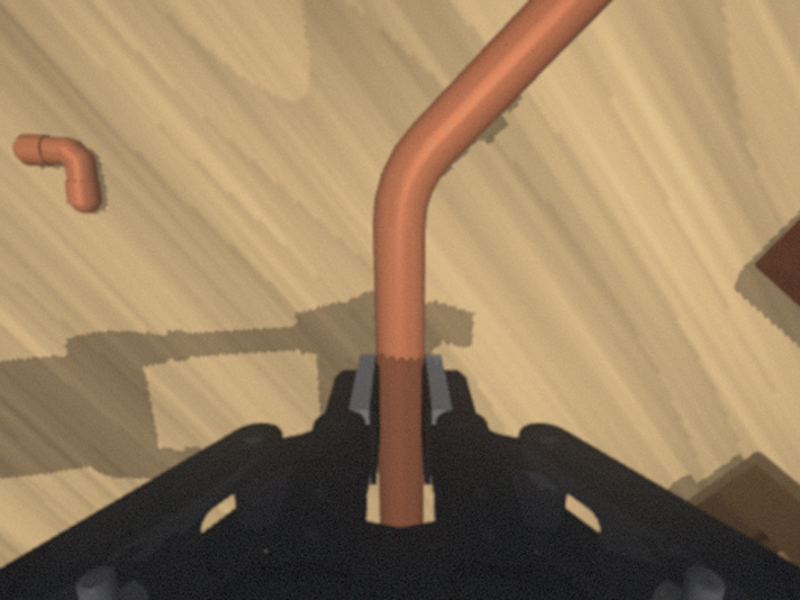

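View pics/s3.png

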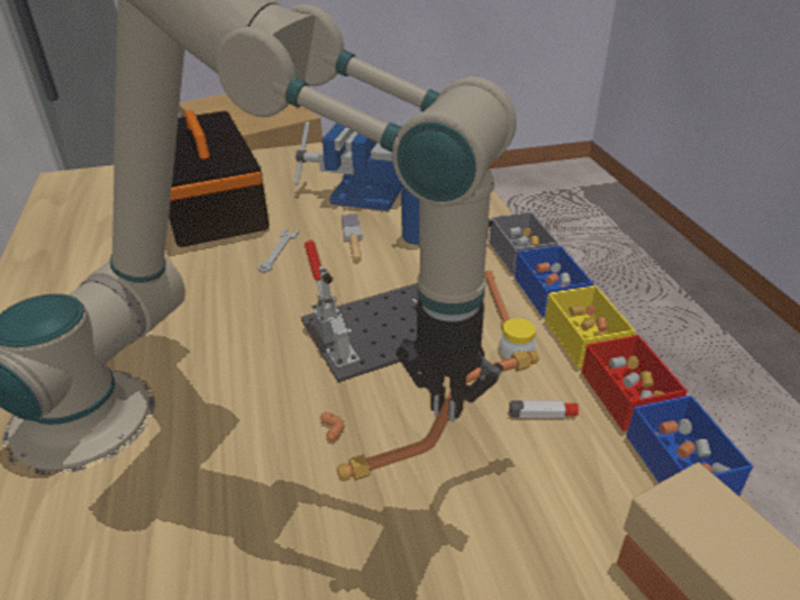

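```bash
python3 -c "
from h import *
s,d=pickle.load(open('f0.pkl','rb'))
print('torch',ray(d['scene'],(356,158),0),ray(d['side'],(418/1.5625,242/1.5625),0))
j=[.5358,.0945,np.deg2rad(102.3)]
print(pose(j,[(.045,-.157,0)]), ray(d['scene'],(295,268),.05))"
```

```text
torch [0.69449502 0.41470121 0.        ] [0.68281117 0.39087588 0.        ]
[[0.67960979 0.17191282 0.        ]] [ 0.77149587 -0.04978985  0.05      ]
```

apply_moves --pt "1 18 -13.6 0 0" --pt "1 36 -27.2 0 0" --pt "1 36 -27.2 0 0" --pt "1 36 -27.2 0 0" --pt "1 36 -27.2 0 0" --pt "1 36 -27.2 0 0" --pt "1 36 -27.2 0 0" --pt "1 36 -27.2 0 0" --pt "1 36 -27.2 0 0" --pt "1 17.5 -13 0 0" --pt "1 0 0 0 0" --pt "1 0 0 0 0"

```text
t: 5.55
tool_pos: [0.533, 0.0923, 0.3522]
tcp_rot: [0.0, 0.898, 0.44, -0.0]
wrist_force: [-0.5, -0.9, -2.0]
grip_width: 0.148
```

```bash
python3 -c "
from h import *
j=[.5358,.0945,np.deg2rad(102.3)]
need(pose(j,[(-.0012,.0035,.35)])[0],np.deg2rad(-37.7))
s,f=snap('wrist','w4.png'); s,f=snap('side','s4.png'); s,f=snap('scene','c4.png');print(s['wrist_force'])"
```

```text
pos [0.533  0.0923 0.3522] tooly deg -37.8 tilt [-2.e-04 -9.e-04 -1.e+00] need [[-0.0, -0.4, 2.2], ('toolturn', np.float64(-0.0018))]
[ 0.03633645  0.08392965 -1.54551292]
```

View pics/w4.png

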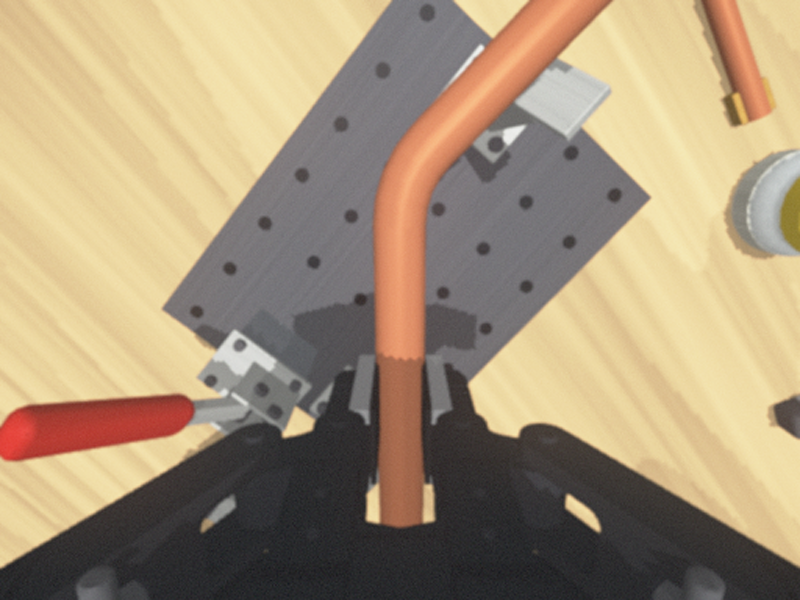

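View pics/s4.png

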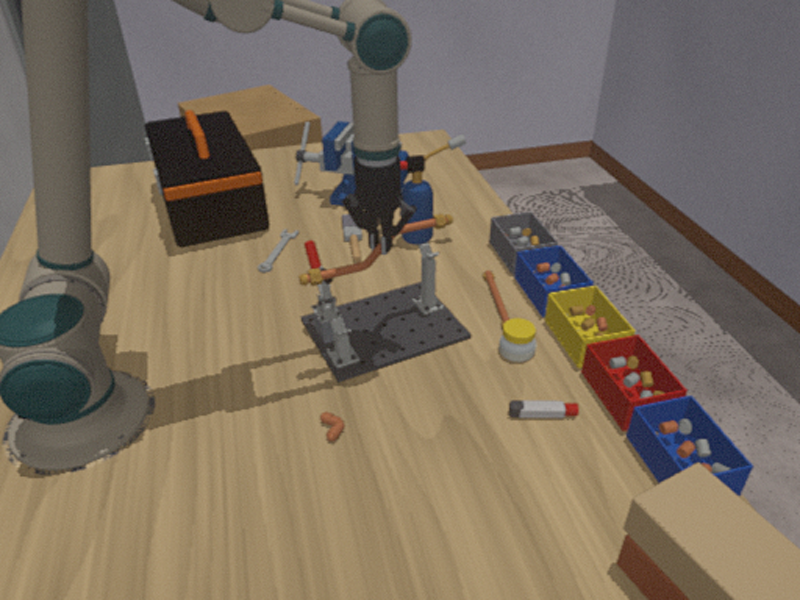

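View pics/c4.png

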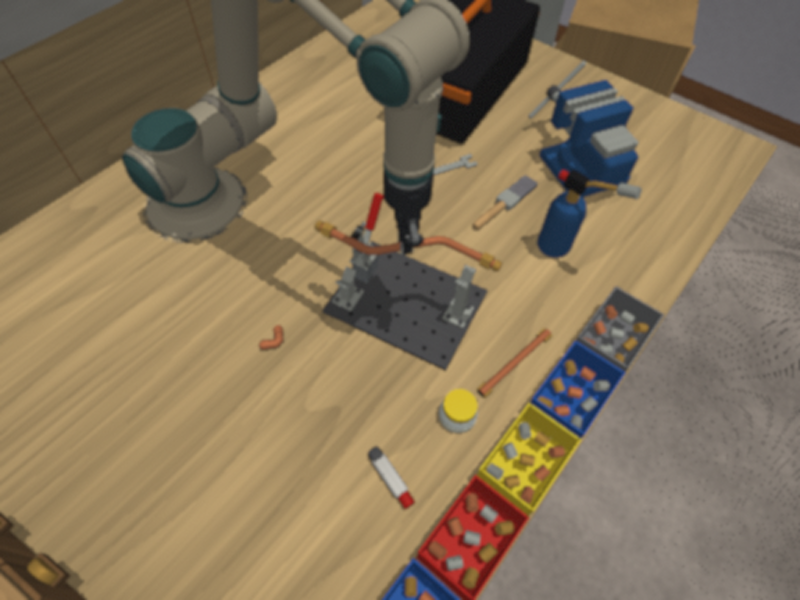

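```bash
python3 -c "
from h import *
s,f=pickle.load(open('w4.pkl','rb'))
print([ray(f,np.array(u)/1.5625,.01).round(4) for u in [(163,307),(650,197)]])
for j in ([.5358,.0945,np.deg2rad(102.3)],):
  print(pose(j,[(.1,.135,.01),(-.1,-.135,.01)]).round(4))
  im=cv2.imread('pics/w4.png')
  L=[(.0345+a*.018,-.105+b*.011,.1414) for a in(1,-1) for b in (1,-1)]+[(.0345,-.105+b*.011,.1234) for b in (1,-1)]+[(.1,.135,.01),(-.1,-.135,.01),(.0335,.105,.088)]
  for u in proj(f,pose(j,L)): cv2.circle(im,tuple(int(v) for v in u*1.5625),3,(0,255,0),-1)
cv2.imwrite('pics/w4b.png',cv2.resize(im[0:400,100:700],(800,533)))
"
```

```text
[array([0.3849, 0.1667, 0.01  ]), array([0.6844, 0.028 , 0.01  ])]
[[0.3826 0.1634 0.01  ]
 [0.689  0.0256 0.01  ]]
```

View pics/w4b.png

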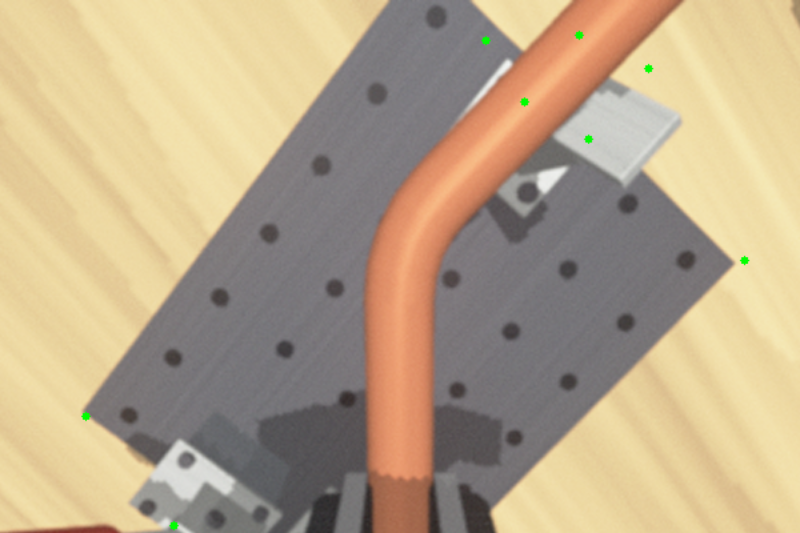

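```bash
python3 -c "
from h import *
s0,d=pickle.load(open('f0.pkl','rb'))
j=[.5358,.0945,np.deg2rad(102.3)]
H=[(.0345,-.105,.134),(-.0345,.105,.076)]
ims=[]
for n,(u0,v0,w,h) in (('scene',(270,160,50,60)),('side',(255,140,50,60)),('scene',(205,160,50,60)),('side',(200,190,50,60))):
  f=d[n]; k=8
  im=cv2.resize(f['image'][v0:v0+h,u0:u0+w,::-1],None,fx=k,fy=k,interpolation=cv2.INTER_CUBIC)
  for c in H:
    c=np.array(c)
    for b in (11,-11):
      P=[c+np.array((x,b,z))/1000 for x,z in ((18,7.4),(0,-10.6),(-18,7.4))]
      u=proj(f,pose(j,P)); u=((u+.5-[u0,v0])*k).astype(int)
      cv2.polylines(im,[u.reshape(-1,1,2)],False,(0,255,0) if b>0 else (255,0,255),1)
  ims.append(im)
cv2.imwrite('pics/v1.png',cv2.resize(np.hstack(ims[:2]),(800,480))); cv2.imwrite('pics/v2.png',np.hstack(ims[2:]))
# wrist: pipe model
s,f=pickle.load(open('w4.pkl','rb'))
"
```

```text
(no output)
```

View pics/v1.png

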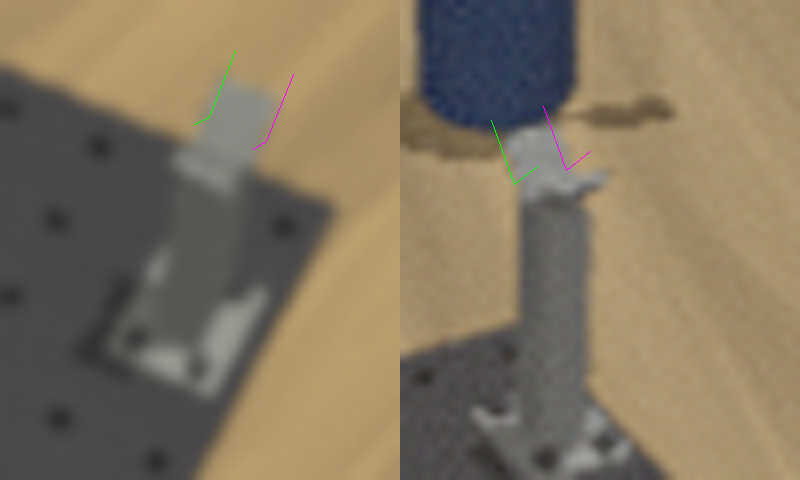

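View pics/v2.png

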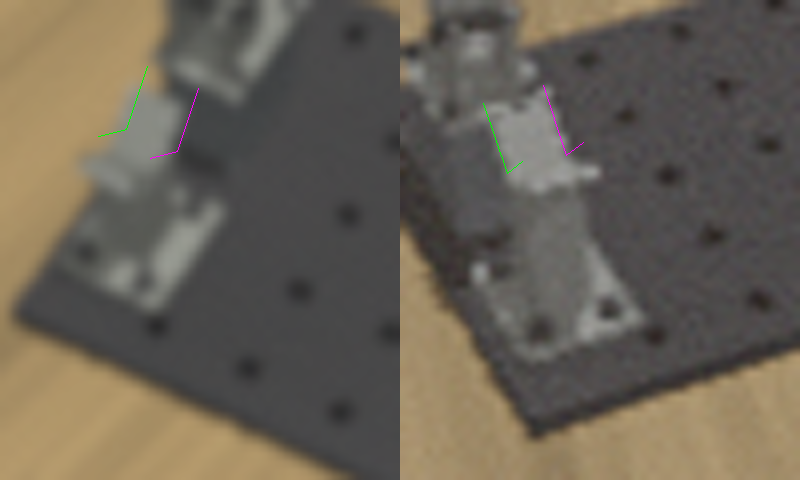

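```bash
python3 -c "
from h import *
s0,d=pickle.load(open('f0.pkl','rb'))
j=[.5358,.0945,np.deg2rad(102.3)]
def J(f,P):
  e=1e-4; return np.array([(proj(f,P+e*np.eye(3)[i])-proj(f,P))[0]/e for i in range(3)]).T
c=pose(j,[(.0345,-.105,.134)])[0]
A=np.vstack([J(d['scene'],c),J(d['side'],c)])
for name,b in (('top',[-1.6,3,1.4,1.7]),('low',[-2.5,4.5,1.75,3.0])):
  o,r,_,_=np.linalg.lstsq(A,np.array(b),rcond=None); 
  print(name,o*1000, 'jig',R2(-j[2])@o[:2]*1000, 'res',A@o-b)
# direct rays of pixel features: triangulate top edge ends
def tri(us,ud):
  r=least_squares(lambda P:np.r_[(proj(d['scene'],P)-us)[0],(proj(d['side'],P)-ud)[0]],c); L=R2(-j[2])@(r.x[:2]-np.array(j[:2])); return np.r_[L,r.x[2]].round(4),np.abs(r.fun).max().round(2)
S=lambda x,y:np.array([270+x/8-.5,160+y/8-.5]); D=lambda x,y:np.array([255+(x-400)/8-.5,140+y/8-.5])
print(tri(S(225,78),D(505,133)),tri(S(278,93),D(553,122)),tri(S(236,190),D(605,175)))
S=lambda x,y:np.array([205+x/8-.5,160+y/8-.5]); D=lambda x,y:np.array([200+(x-400)/8-.5,190+y/8-.5])
print(tri(S(130,88),D(487,108)),tri(S(182,103),D(545,93)),tri(S(130,190),D(600,172)))
"
```

```text
top [  1.90643479 -10.33407607  -0.62900102] jig [-10.50299183   0.33879854] res [-0.02753256 -0.20983259  0.16746937  0.15032735]
low [  2.04347212 -14.39863059  -2.95238051] jig [-14.50343995   1.07078045] res [-0.03789845 -0.28883363  0.23052085  0.20692493]
(array([ 0.0413, -0.0947,  0.141 ]), np.float64(0.38)) (array([ 0.0427, -0.1143,  0.1407]), np.float64(0.1)) (array([ 0.0024, -0.116 ,  0.1375]), np.float64(0.57))
(array([-0.0279,  0.117 ,  0.0876]), np.float64(0.93)) (array([-0.0257,  0.096 ,  0.0863]), np.float64(0.4)) (array([-0.0671,  0.0943,  0.0813]), np.float64(0.11))
```

```bash
cat > ovw.py <<'E'
from h import *
import sys
def drawV(im,f,j,k,off=(0,0)):
    for c in [(.0345,-.105,.134),(-.0345,.105,.076)]:
        c=np.array(c)
        for b in (11,-11):
            P=[c+np.array((x,b,z))/1000 for x,z in ((18,7.4),(0,-10.6),(-18,7.4))]
            u=proj(f,pose(j,P)); u=((u+.5)*k-off).astype(int)
            cv2.polylines(im,[u.reshape(-1,1,2)],False,(0,255,0) if b>0 else (255,0,255),1)
if __name__=="__main__":
    s,f=pickle.load(open('w4.pkl','rb')); j=[.538,.082,np.deg2rad(102.3)]
    im=cv2.imread('pics/w4.png'); drawV(im,f,j,1.5625)
    R=Rt(s)
    yaw=np.arctan2(R[1,1],R[0,1])+np.pi-np.pi/4
    pj=[s['tool_pos'][0],s['tool_pos'][1],yaw]; z=s['tool_pos'][2]-.1655
    u=proj(f,pose(pj,[(0,0,z),(.03,-.03,z),(.045,-.06,z),(.045,-.105,z)]))
    print(u*1.5625)
    for v in u: cv2.circle(im,tuple(int(q) for q in (v+.5)*1.5625),3,(255,0,0),-1)
    cv2.imwrite('pics/w4c.png',im)
E
python3 ovw.py
```

```text
[[402.35943655 389.41099041]
 [402.56505054 255.1562136 ]
 [442.74926243 137.51823638]
 [575.39522181   1.59364815]]
```

View pics/w4c.png

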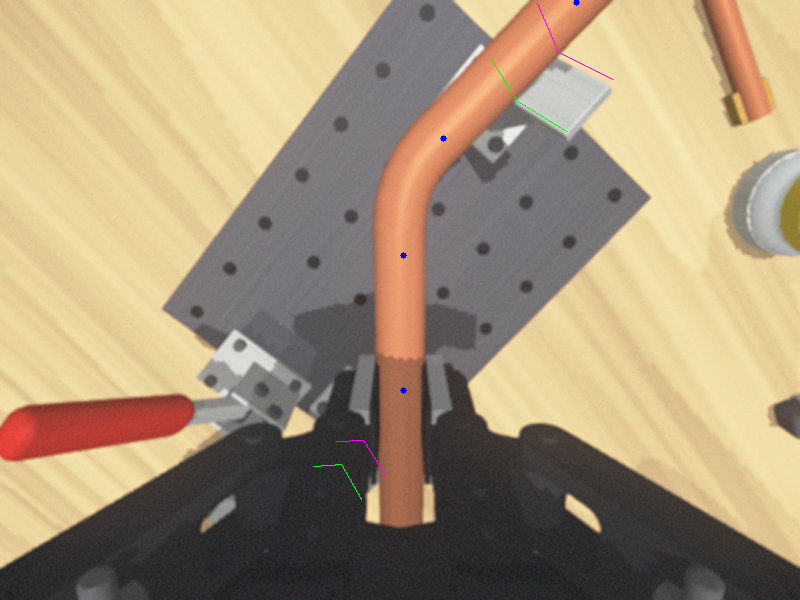

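```bash
python3 -c "
from h import *
j=[.5375,.0815,np.deg2rad(102.3)]
need(pose(j,[(-.0012,.0035,.32)])[0],np.deg2rad(-37.7))
R=Rt(get_state()); a=np.deg2rad(102.3)
h=np.array([.0012,-.0035]); v=np.r_[R2(a)@h,0]; print('final slide in tool',R.T@v*1000)
"
```

```text
pos [0.5332 0.091  0.3522] tooly deg -37.93 tilt [-1.e-04 -6.e-04 -1.e+00] need [[-8.3, 7.9, 32.2], ('toolturn', np.float64(-0.0039))]
final slide in tool [ 3.45772159e+00  1.31687484e+00 -1.43133826e-03]
```

apply_moves --pt "1 -4 4 0 -0.004" --pt "1 -4 4 0 0" --pt "1 0 0 16 0" --pt "1 0 0 16 0" --pt "1 0 0 0 0" --pt "1 0 0 0 0"

```text
t: 6.3
tool_pos: [0.5348, 0.0801, 0.3203]
tcp_rot: [0.0, 0.897, 0.441, -0.0]
wrist_force: [1.3, -0.0, -1.8]
grip_width: 0.145
```

```bash
python3 -c "
from h import *
j=[.5375,.0815,np.deg2rad(102.3)]
need(pose(j,[(-.0012,.0035,.32)])[0],np.deg2rad(-37.7))
k=1.5625
s,f=snap('scene','c5.png'); im=cv2.resize(f['image'][120:220,180:340,::-1],None,fx=5,fy=5,interpolation=cv2.INTER_CUBIC); cv2.imwrite('pics/c5z.png',im)
s,f=snap('side','s5.png');im=cv2.resize(f['image'][130:250,180:320,::-1],None,fx=5,fy=5,interpolation=cv2.INTER_CUBIC); cv2.imwrite('pics/s5z.png',im);print(s['wrist_force'])"
```

```text
pos [0.5348 0.0801 0.3203] tooly deg -37.65 tilt [-3.e-04 -2.e-04 -1.e+00] need [[-0.7, 0.0, 0.3], ('toolturn', np.float64(0.001))]
[-0.0603412   0.14760592 -1.35461053]
```

View pics/c5z.png

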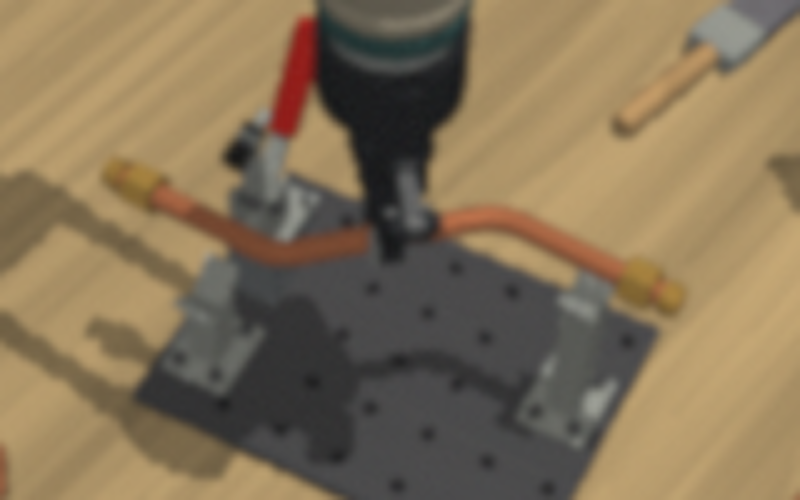

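View pics/s5z.png

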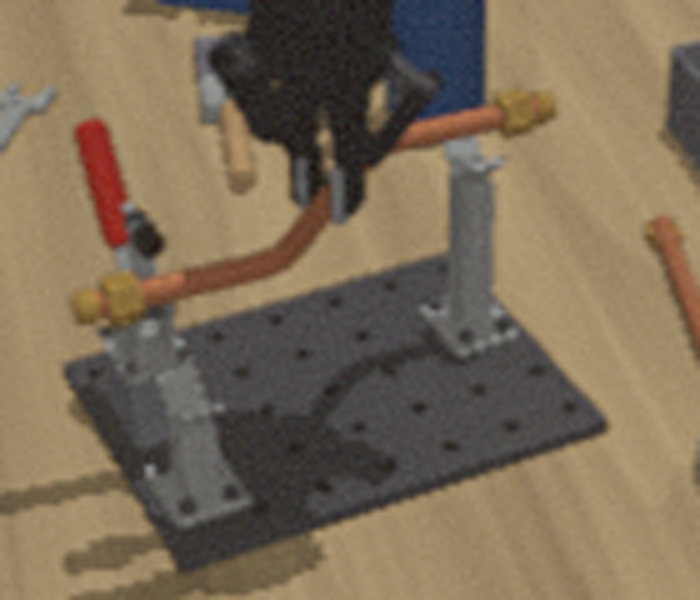

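apply_moves --pt "1 0 0 8 0" --pt "1 0 0 6 0" --pt "1 0 0 4 0" --pt "1 0 0 2 0" --pt "1 0 0 0 0" --pt "1 0 0 0 0"

```text
t: 7.0
tool_pos: [0.5346, 0.0808, 0.3003]
tcp_rot: [0.0, 0.897, 0.442, -0.0]
wrist_force: [-1.5, -1.5, -0.1]
grip_width: 0.147
```

apply_moves --pt "1 0 0 2 0" --pt "1 0 0 2 0" --pt "1 0 0 0 0" --pt "1 0 0 0 0"

```text
t: 7.4
tool_pos: [0.5347, 0.0808, 0.2965]
tcp_rot: [0.0, 0.897, 0.442, 0.0]
wrist_force: [-1.9, -0.9, 2.5]
grip_width: 0.149
```

apply_moves --pt "1 0.2 0.1 2 0" --pt "1 0.2 0.1 2 0" --pt "1 0.2 0.1 2 0" --pt "1 0 0 0 0" --pt "1 0 0 0 0"

```text
t: 7.9
tool_pos: [0.5355, 0.0809, 0.2901]
tcp_rot: [0.0, 0.897, 0.442, 0.0]
wrist_force: [-1.0, -3.8, 2.5]
grip_width: 0.148
```

```bash
cat > look.py <<'E'
from h import *
import sys
n=sys.argv[1]
s,f=snap('scene','c%s.png'%n); im=cv2.resize(f['image'][120:220,180:340,::-1],None,fx=5,fy=5,interpolation=cv2.INTER_CUBIC); cv2.imwrite('pics/c%sz.png'%n,im)
s,f=snap('side','s%s.png'%n);im=cv2.resize(f['image'][130:250,180:320,::-1],None,fx=5,fy=5,interpolation=cv2.INTER_CUBIC); cv2.imwrite('pics/s%sz.png'%n,im)
s=get_state();print(s['t'],s['wrist_force'],s['wrist_torque'],s['tool_pos'])
E
python3 look.py 6
```

```text
8.0 [-1.12894464 -4.34602003  2.29980439] [-0.4485295  -0.26324907 -0.40082661] [0.53541083 0.08086062 0.29022335]
```

View pics/c6z.png

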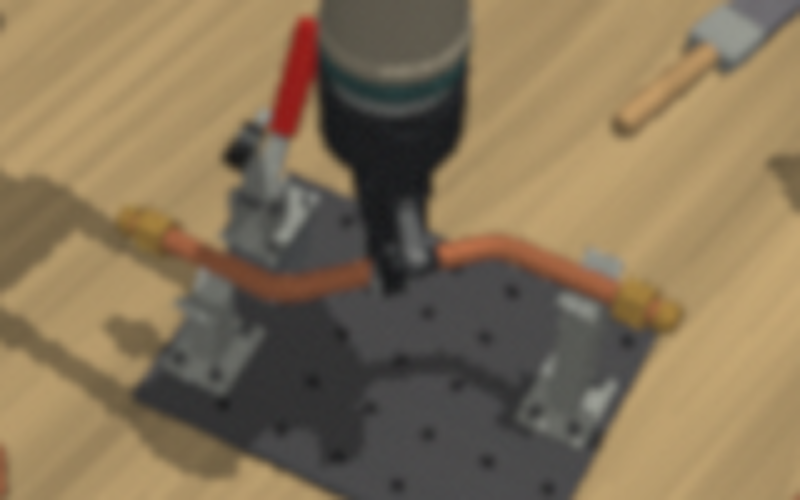

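View pics/s6z.png

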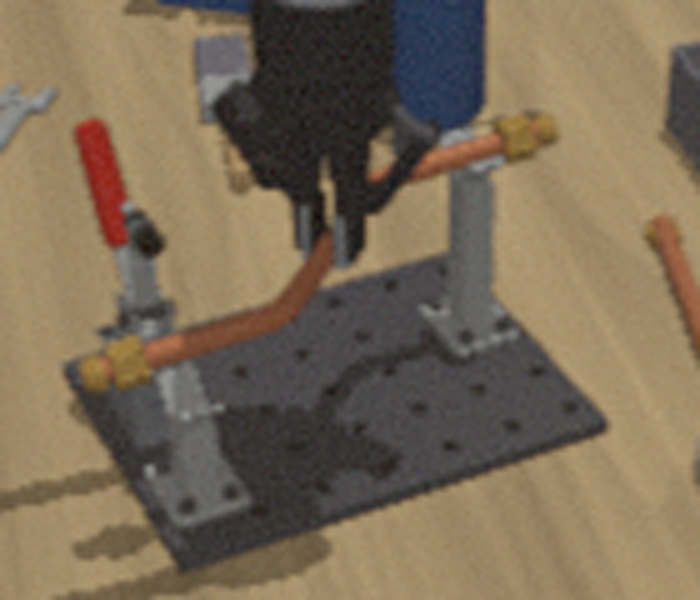

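apply_moves --pt "1 0 0.6 2 0" --pt "1 0 0.6 2 0" --pt "1 0 0.6 2 0" --pt "1 0.3 0.1 2 0" --pt "1 0.3 0.1 2 0" --pt "1 0 0 0 0" --pt "1 0 0 0 0"

```text
t: 8.7
tool_pos: [0.5372, 0.0805, 0.28]
tcp_rot: [-0.0, 0.897, 0.442, -0.0]
wrist_force: [0.7, -2.2, 1.5]
grip_width: 0.146
```

```bash
python3 look.py 7
```

```text
8.8 [-0.17923549 -2.30165747  1.15432786] [-0.14891886 -0.27066811 -0.19299494] [0.53717123 0.08050393 0.28009943]
```

View pics/c7z.png

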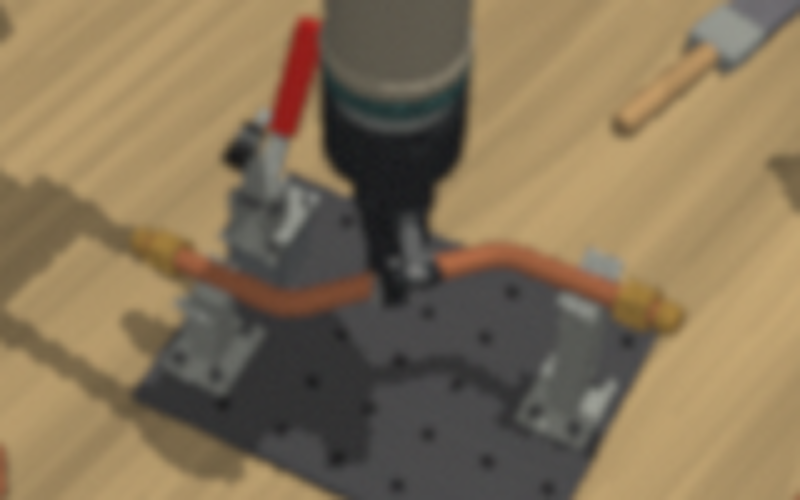

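View pics/s7z.png

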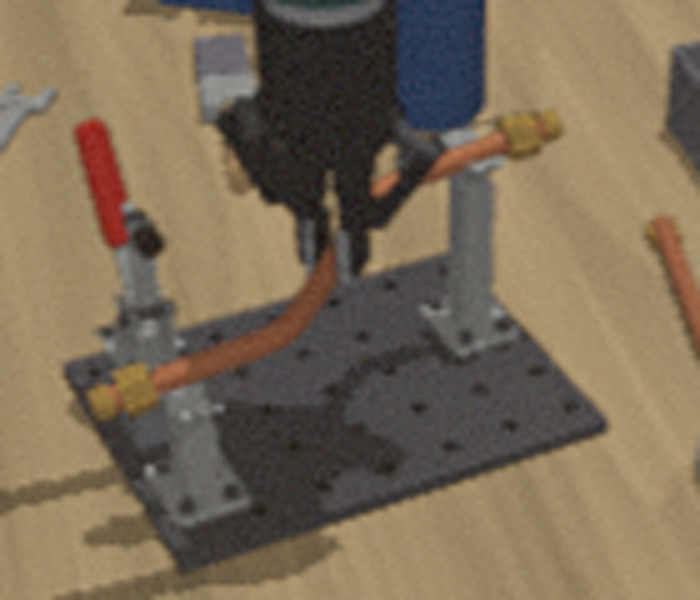

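apply_moves --pt "1 0 0 2 0" --pt "1 0 0 2 0" --pt "1 0 0 2 0" --pt "1 0 0 0 0" --pt "1 0 0 0 0"

```text
t: 9.3
tool_pos: [0.5375, 0.0803, 0.2747]
tcp_rot: [0.001, 0.897, 0.442, 0.001]
wrist_force: [0.5, -2.8, 5.4]
grip_width: 0.148
```

apply_moves --pt "1 0 0 1 0" --pt "1 0 0 1 0" --pt "1 0 0 0 0" --pt "1 0 0 0 0"

```text
t: 9.7
tool_pos: [0.5375, 0.0803, 0.2743]
tcp_rot: [0.001, 0.897, 0.442, 0.001]
wrist_force: [-2.2, -3.6, 14.8]
grip_width: 0.149
```

```bash
python3 look.py 8
```

```text
9.8 [-1.24885352 -3.74960598 14.23131613] [-0.30920022  0.17494138 -0.05254288] [0.53747831 0.08023932 0.27427216]
```

View pics/c8z.png

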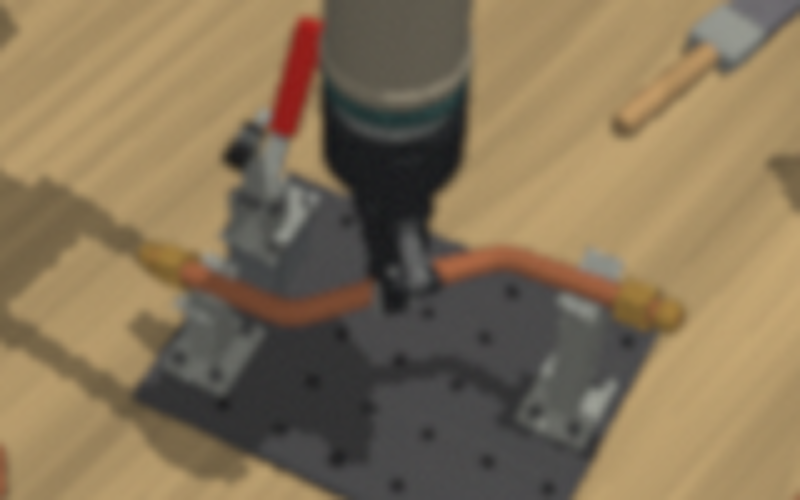

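View pics/s8z.png

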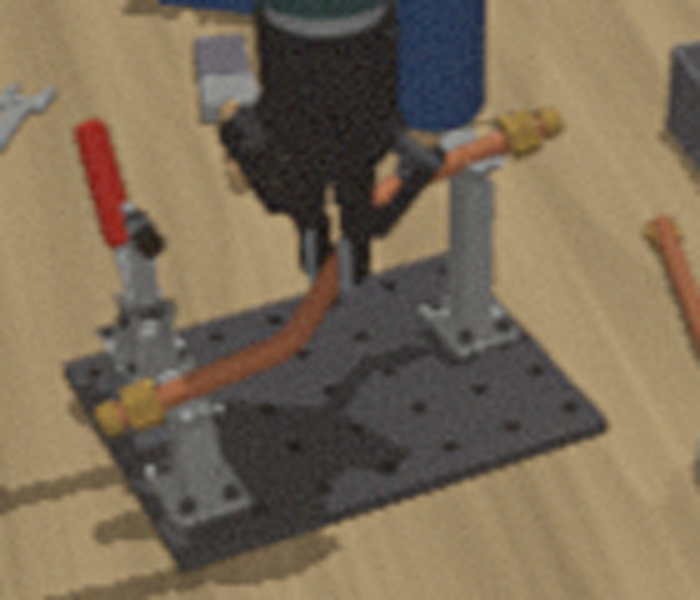

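apply_moves --pt "1 0 0 -1 0" --pt "1 0 0 -0.6 0" --pt "1 0 0 0 0"

```text
t: 10.1
tool_pos: [0.5375, 0.0803, 0.2745]
tcp_rot: [0.001, 0.897, 0.442, 0.001]
wrist_force: [0.4, -2.9, 7.4]
grip_width: 0.149
```

apply_moves --pt "0.85 0 0 0 0" --pt "0.83 0 0 0 0" --pt "0.82 0 0 0 0" --pt "0.81 0 0 0 0" --pt "0.8 0 0 0 0" --pt "0.8 0 0 0 0"

```text
t: 10.7
tool_pos: [0.5367, 0.0807, 0.2731]
tcp_rot: [-0.001, 0.897, 0.442, -0.001]
wrist_force: [0.6, -1.5, 0.0]
grip_width: 0.194
```

```bash
python3 look.py 9
```

```text
10.8 [ 0.56905147  0.28206517 -0.36838093] [-0.09321764 -0.05038656  0.02598013] [0.53676009 0.08069961 0.27332723]
```

View pics/c9z.png

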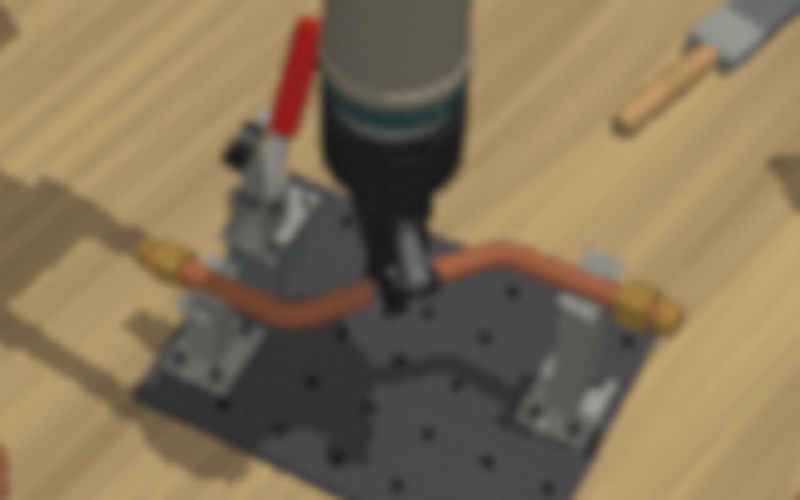

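View pics/s9z.png

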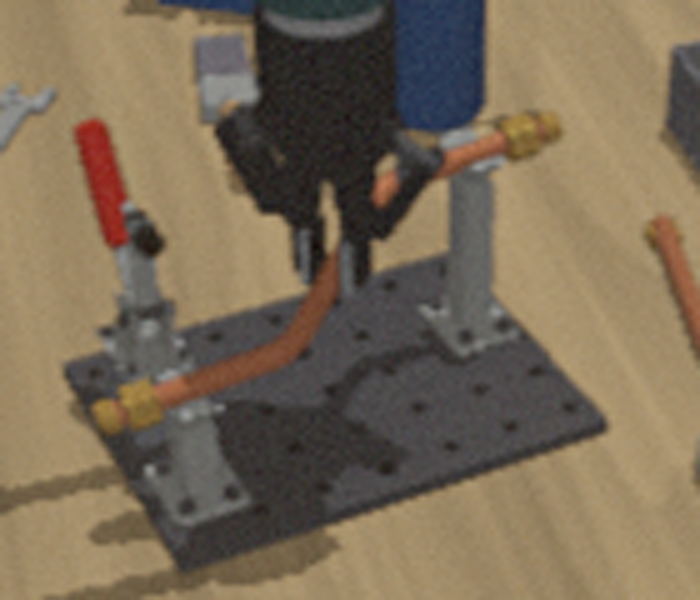

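apply_moves --pt "0.78 0 0 0 0" --pt "0.75 0 0 0 0" --pt "0.72 0 0 0 0" --pt "0.68 0 0 0 0" --pt "0.6 0 0 0 0" --pt "0.5 0 0 0 0" --pt "0.5 0 0 0 0"

```text
t: 11.5
tool_pos: [0.5372, 0.0804, 0.2738]
tcp_rot: [0.0, 0.897, 0.442, -0.0]
wrist_force: [0.0, -0.2, 0.3]
grip_width: 0.502
```

```bash
python3 look.py 10; python3 -c "
from h import *
snap('wrist','w10.png')"
```

```text
11.6 [ 0.36588903 -0.55187191 -0.21641653] [0.03474111 0.03630365 0.01512866] [0.53715793 0.08037611 0.27377389]
```

View pics/c10z.png

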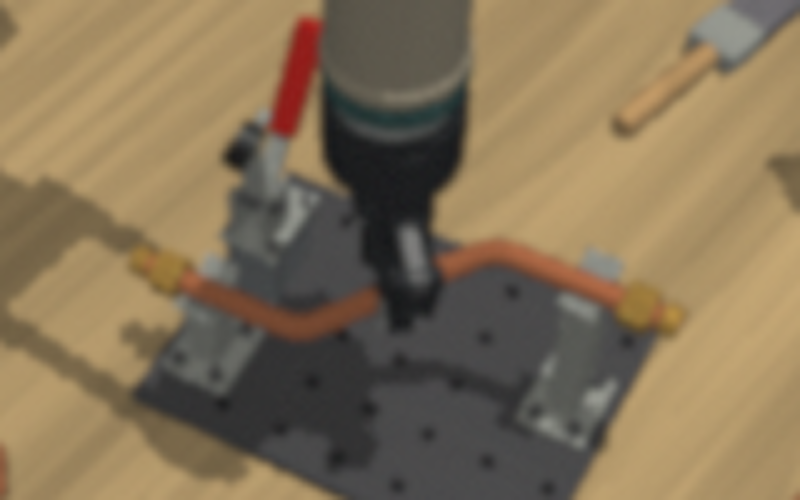

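View pics/s10z.png

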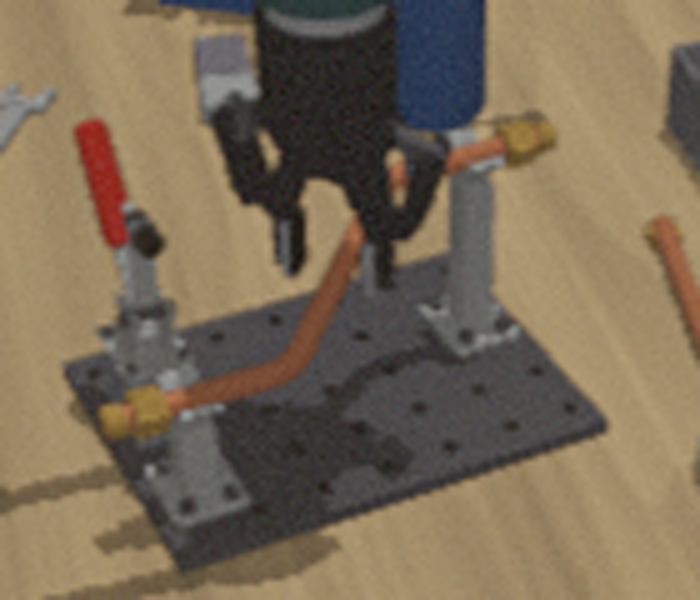

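View pics/w10.png

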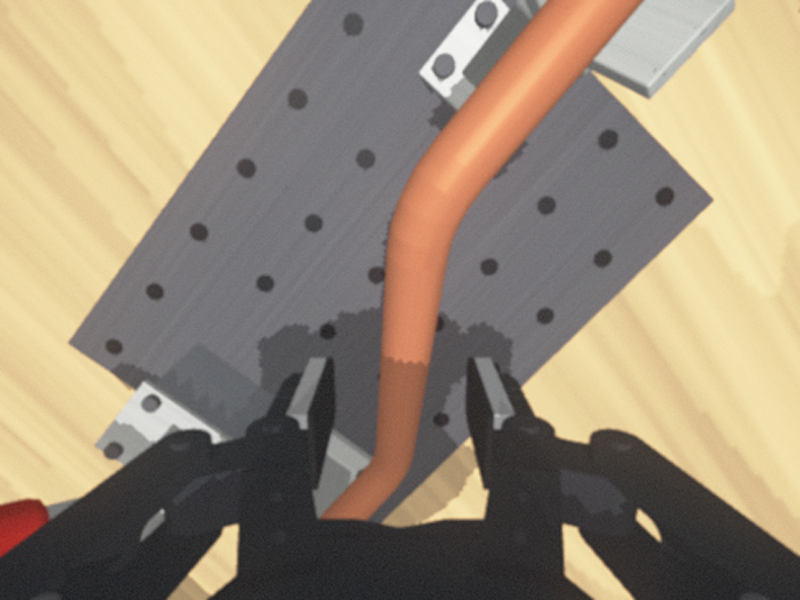

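It settled into both Vs. I'll retract and check it against the model.

apply_moves --pt "0.5 0 0 -10 0" --pt "0.5 0 0 -25 0" --pt "0.5 0 0 -40 0" --pt "0.5 0 0 -40 0" --pt "0.7 0 0 -20 0" --pt "1 0 0 0 0" --pt "1 0 0 0 0"

```text
t: 12.35
tool_pos: [0.5368, 0.0804, 0.4091]
tcp_rot: [0.0, 0.897, 0.442, 0.0]
wrist_force: [0.3, 0.2, 0.1]
grip_width: 0.01
```

```bash
cat > chk.py <<'E'
from h import *
import sys
n=sys.argv[1]; j=[.5375,.0815,np.deg2rad(102.3)]; th=np.deg2rad(40)
def pj(x,y): return (x*np.cos(th)/1000,y/1000,.105+x*np.sin(th)/1000)
L=[pj(*q) for q in [(-45,157),(-45,141),(-45,123),(-45,105),(-45,60),(0,0),(45,-60),(45,-105),(45,-123),(45,-141),(45,-157)]]
from ovw import drawV
for c,(u0,v0,w,h) in (('scene',(195,125,130,100)),('side',(190,135,130,110))):
    s,f=snap(c,'k%s%s.png'%(c,n)); k=6
    im=cv2.resize(f['image'][v0:v0+h,u0:u0+w,::-1],None,fx=k,fy=k,interpolation=cv2.INTER_CUBIC)
    cv2.imwrite('pics/k%s%s_raw.png'%(c,n),im)
    for u in proj(f,pose(j,L)): cv2.circle(im,tuple(int(q) for q in (u+.5-[u0,v0])*k),3,(255,0,0),-1)
    drawV(im,f,j,k,np.array([u0,v0])*k)
    cv2.imwrite('pics/k%s%s.png'%(c,n),im)
s=get_state();print(s['t'],s['wrist_force'],s['tool_pos'])
E
python3 chk.py 1
```

```text
12.45 [-0.48938863  0.09754686 -0.61539275] [0.53663273 0.08037388 0.40746212]
```

View pics/kscene1.png

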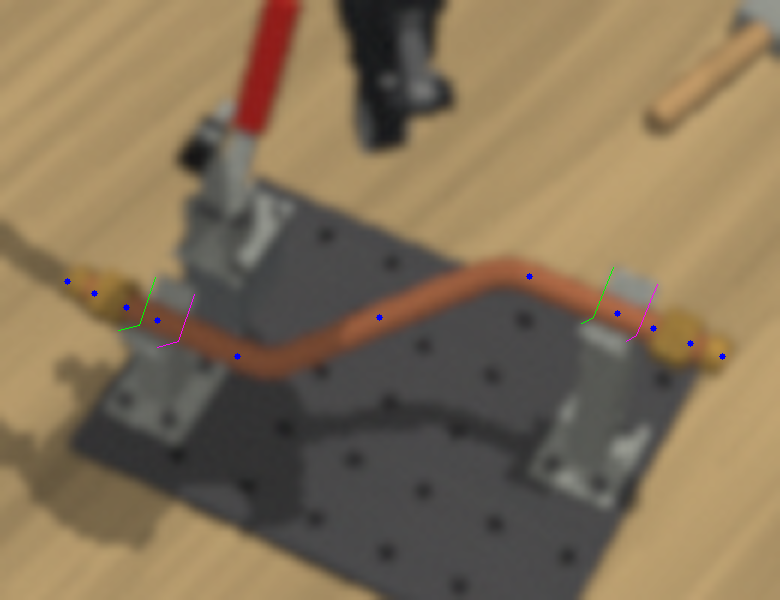

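View pics/kside1.png

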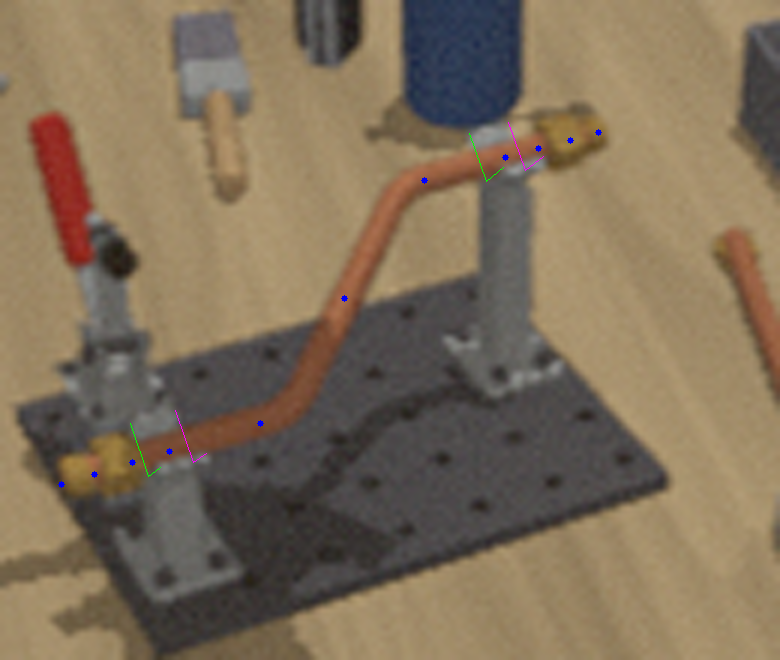

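```bash
python3 -c "
from h import *
s0,d=pickle.load(open('f0.pkl','rb'))
j=[.5375,.0815,np.deg2rad(102.3)]
r=least_squares(lambda P:np.r_[(proj(d['scene'],P)-[239.4,135.2])[0],(proj(d['side'],P)-[200.8,166.5])[0]],[.4,.2,.15])
L=R2(-j[2])@(r.x[:2]-np.array(j[:2])); print(r.x,L,r.fun, 'piv ang',np.arctan2(r.x[2]-.088,L[0]-.0335),np.hypot(r.x[2]-.088,L[0]-.0335))
for q in (0,.2,.4,.6,.8): a=q+.08; print(q,pose(j,[(.0335+.08*np.cos(a),.105,.088+.08*np.sin(a))]).round(4))
need(pose(j,[(.0335+.08*np.cos(.88),.105,.36)])[0],np.deg2rad(12.3))
print(get_state()['joint_positions'])
"
```

```text
[0.41882407 0.13962783 0.14922603] [0.08207512 0.1035688 ] [ 0.00236066  0.01556196 -0.0105241  -0.01086158] piv ang 0.9001089370277884 0.07815477919253871
0 [[0.4108 0.1698 0.0944]]
0.2 [[0.4114 0.167  0.1101]]
0.4 [[0.4127 0.1612 0.1249]]
0.6 [[0.4145 0.1526 0.1383]]
0.8 [[0.4169 0.1417 0.1497]]
pos [0.5366 0.0804 0.4075] tooly deg -37.59 tilt [-2.7e-03 -2.0e-04 -1.0e+00] need [[-24.4, -132.2, 47.8], ('toolturn', np.float64(-0.8707))]
[ 2.04549281e-02  2.26338737e-01  1.56706621e+00 -1.01629982e-04
  1.35091831e+00  6.76524824e-01]
```

```bash
cat > path.py <<'E'
from h import *
j=[.5375,.0815,np.deg2rad(102.3)]
def tip(a,r=.095,off=.011):
    return np.array([.0335+r*np.cos(a)-.0075*np.sin(a)-off,.104,.088+r*np.sin(a)+.0075*np.cos(a)])
if __name__=="__main__":
    t=tip(.95); t[0]-=.004; t[2]+=.025
    print(t); need(pose(j,[t])[0]+[0,0,.1734],np.deg2rad(12.3))
E
python3 path.py
```

```text
[0.06765928 0.104      0.1946371 ]
pos [0.5366 0.0804 0.4075] tooly deg -37.59 tilt [-2.7e-03 -2.0e-04 -1.0e+00] need [[-34.5, -118.7, 39.7], ('toolturn', np.float64(-0.8707))]
```

apply_moves --pt "1 -11.5 -39.6 0 0" --pt "1 -11.5 -39.6 0 0" --pt "1 -11.5 -39.6 0 0" --pt "1 0 0 0 -0.145" --pt "1 0 0 0 -0.145" --pt "1 0 0 0 -0.145" --pt "1 0 0 0 -0.145" --pt "1 0 0 0 -0.145" --pt "1 0 0 0 -0.145" --pt "1 0 0 0 0" --pt "1 0 0 0 0"

```text
t: 13.55
tool_pos: [0.4218, 0.1255, 0.4078]
tcp_rot: [-0.001, 0.629, 0.778, -0.001]
wrist_force: [0.4, -0.1, -0.1]
grip_width: -0.0
```

```bash
python3 path.py; python3 chk.py 2; python3 -c "
from h import *
snap('wrist','w11.png')"
```

```text
[0.06765928 0.104      0.1946371 ]
pos [0.4218 0.1255 0.4078] tooly deg 12.09 tilt [-2.2e-03 -4.0e-04 -1.0e+00] need [[0.0, -0.2, 39.7], ('toolturn', np.float64(-0.0037))]
13.65 [-0.51244801 -0.26148096  0.86515583] [0.42188538 0.12551088 0.40820562]
```

View pics/w11.png

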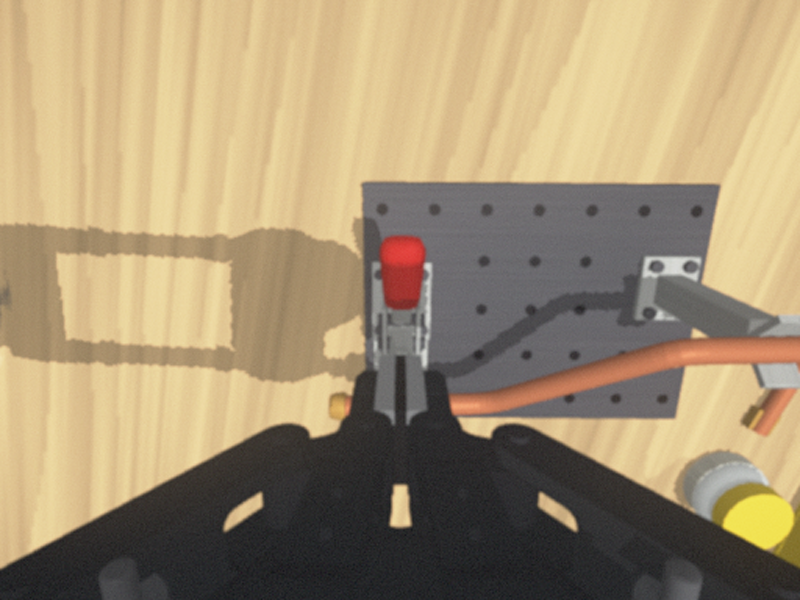

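View pics/kside2_raw.png

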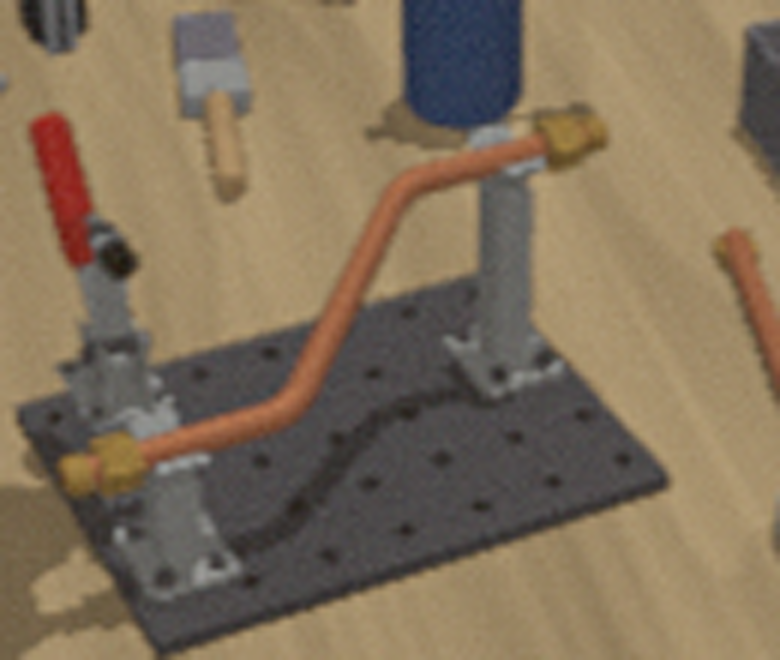

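View pics/kscene2_raw.png

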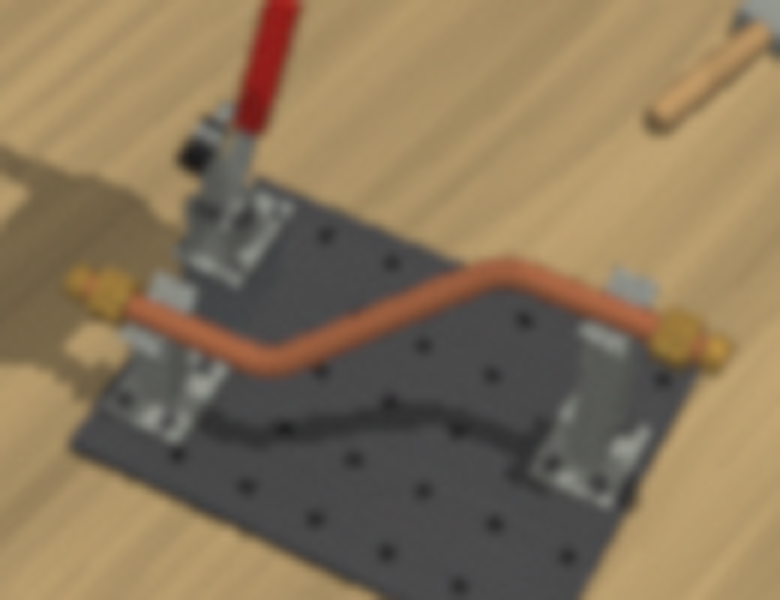

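```bash
python3 -c "
from h import *
s0,d=pickle.load(open('f0.pkl','rb'))
j=[.5375,.0815,np.deg2rad(102.3)]
for a,b in (((228,150.3),(208.7,177.3)),((231.5,142),(205.5,171.5))):
  r=least_squares(lambda P:np.r_[(proj(d['scene'],P)-a)[0],(proj(d['side'],P)-b)[0]],[.4,.2,.15])
  print(R2(-j[2])@(r.x[:2]-np.array(j[:2])),r.x[2],abs(r.fun).max())
from path import tip
R=Rt(get_state()); print(R.round(3))
prev=None
for a in np.arange(.95,-.06,-.1):
  t=tip(a); w=pose(j,[t])[0]+[0,0,.1734]; 
  if prev is not None: print(round(a,2),(R.T@(w-prev)*1000).round(1),t.round(4))
  prev=w
need(pose(j,[tip(.95)])[0]+[0,0,.1734])
"
```

```text
[0.01566096 0.10452883] 0.15174243424954917 0.30266662516771703
[0.03950959 0.10569733] 0.15887101037252868 0.5445521182344635
[[-0.211  0.978 -0.001]
 [ 0.978  0.211 -0.   ]
 [ 0.    -0.001 -1.   ]]
0.85 [ 7.9 -0.   5.3] [0.0796 0.104  0.1643]
0.75 [ 7.3 -0.   6.1] [0.0869 0.104  0.1582]
0.65 [ 6.7 -0.   6.8] [0.0936 0.104  0.1515]
0.55 [ 6.  -0.   7.4] [0.0996 0.104  0.144 ]
0.45 [ 5.2 -0.   8. ] [0.1048 0.104  0.1361]
0.35 [ 4.4 -0.   8.5] [0.1092 0.104  0.1276]
0.25 [3.5 0.  8.9] [0.1127 0.104  0.1188]
0.15 [2.6 0.  9.2] [0.1153 0.104  0.1096]
0.05 [1.7 0.  9.4] [0.117  0.104  0.1002]
-0.05 [0.7 0.  9.5] [0.1178 0.104  0.0907]
pos [0.4219 0.1255 0.4084] tooly deg 12.17 tilt [-9.e-04 -2.e-04 -1.e+00] need [[4.0, -0.4, 65.3]]
```

apply_moves --pt "1 0 0 25 0" --pt "1 0 0 25 0" --pt "1 0 0 5 0" --pt "1 4 0 10 0" --pt "1 4 0 2.6 0" --pt "1 4 0 2.7 0" --pt "1 3.7 0 3 0" --pt "1 3.6 0 3.1 0" --pt "1 3.4 0 3.4 0" --pt "1 3.3 0 3.4 0" --pt "1 0 0 0 0"

```text
t: 14.8
tool_pos: [0.4165, 0.1516, 0.3254]
tcp_rot: [-0.0, 0.627, 0.779, 0.001]
wrist_force: [0.4, 0.1, 0.5]
grip_width: 0.005
```

```bash
python3 chk.py 3
```

```text
14.9 [-0.19353219  0.0356818  -0.45981609] [0.41651529 0.15120484 0.32541996]
```

View pics/kside3_raw.png

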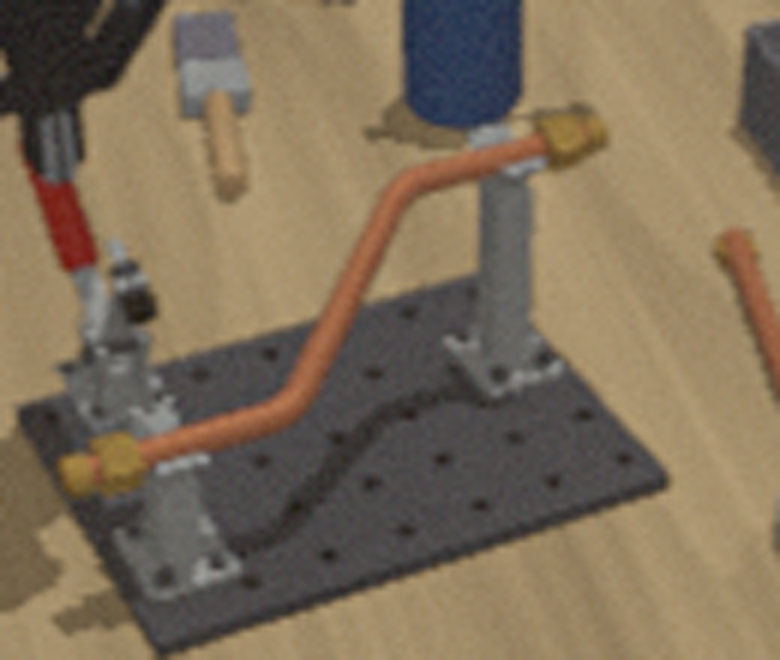

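apply_moves --pt "1 3 0 3.7 0" --pt "1 3 0 3.7 0" --pt "1 2.6 0 4 0" --pt "1 2.6 0 4 0" --pt "1 2.2 0 4.2 0" --pt "1 2.2 0 4.3 0" --pt "1 1.8 0 4.4 0" --pt "1 1.7 0 4.5 0" --pt "1 0 0 0 0"

```text
t: 15.8
tool_pos: [0.412, 0.1696, 0.2919]
tcp_rot: [-0.0, 0.627, 0.779, -0.001]
wrist_force: [-0.1, -0.9, 0.0]
grip_width: -0.0
```

```bash
python3 chk.py 4
```

```text
15.9 [-0.2795098  -0.19740271  0.5583232 ] [0.41185262 0.16936182 0.29213542]
```

View pics/kside4_raw.png

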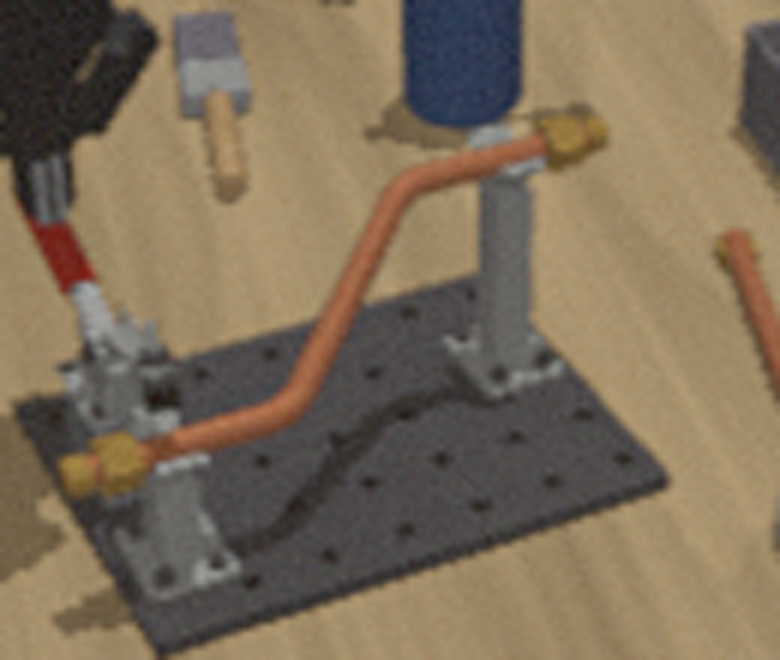

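Tip at a≈0.25. Continuing down to the stop with force checks.

apply_moves --pt "1 1.3 0 4.5 0" --pt "1 1.3 0 4.6 0" --pt "1 0.9 0 3 0" --pt "1 0.5 0 3 0" --pt "1 0 0 0 0"

```text
t: 16.4
tool_pos: [0.4114, 0.1735, 0.2771]
tcp_rot: [-0.0, 0.628, 0.779, -0.0]
wrist_force: [0.0, 0.2, 1.1]
grip_width: 0.001
```

apply_moves --pt "1 0 0 2 0" --pt "1 0 0 0 0"

```text
t: 16.6
tool_pos: [0.4116, 0.1737, 0.2759]
tcp_rot: [-0.0, 0.628, 0.778, 0.0]
wrist_force: [-0.9, 0.7, 2.8]
grip_width: -0.003
```

apply_moves --pt "1 0 0 2 0" --pt "1 0 0 0 0"

```text
t: 16.8
tool_pos: [0.4116, 0.1737, 0.2754]
tcp_rot: [0.0, 0.628, 0.779, 0.001]
wrist_force: [-3.5, -0.4, 16.0]
grip_width: 0.004
```

apply_moves --pt "1 0 0 0.8 0" --pt "1 0 0 0 0" --pt "1 0 0 0 0"

```text
t: 17.1
tool_pos: [0.4115, 0.1737, 0.2753]
tcp_rot: [0.0, 0.628, 0.779, 0.001]
wrist_force: [-6.0, -1.1, 21.7]
grip_width: -0.004
```

apply_moves --pt "1 0 0 -6 0" --pt "1 0 0 -20 0" --pt "1 0 0 -40 0" --pt "1 0 0 -40 0" --pt "1 0 0 -30 0" --pt "1 0 0 0 0" --pt "1 0 0 0 0"

```text
t: 17.8
tool_pos: [0.4115, 0.1735, 0.409]
tcp_rot: [0.0, 0.628, 0.779, 0.0]
wrist_force: [-0.1, -0.5, 0.3]
grip_width: -0.002
```

```bash
python3 chk.py 5; python3 -c "
from h import *
snap('wrist','w12.png')"
```

```text
17.9 [ 0.14934172  0.19199182 -0.53724142] [0.41107128 0.17338633 0.40740709]
```

View pics/kside5_raw.png

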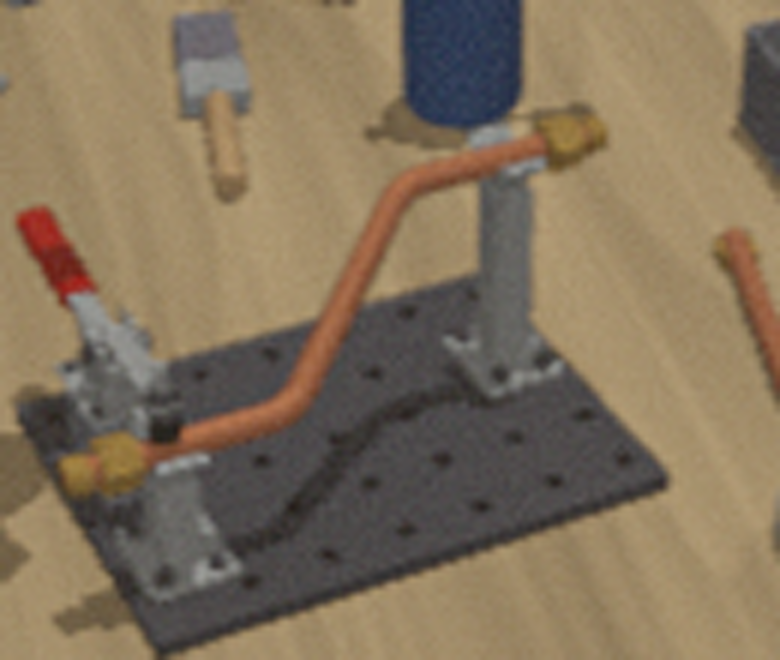

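View pics/kscene5_raw.png

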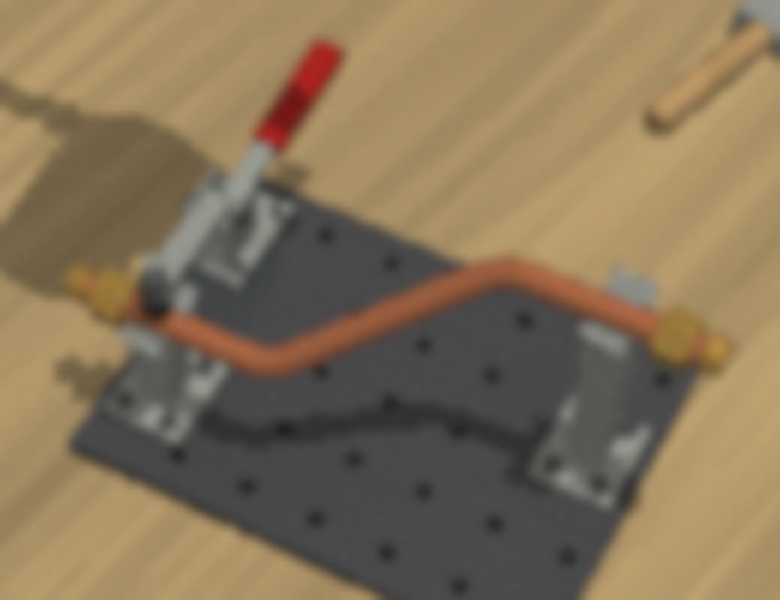

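View pics/w12.png

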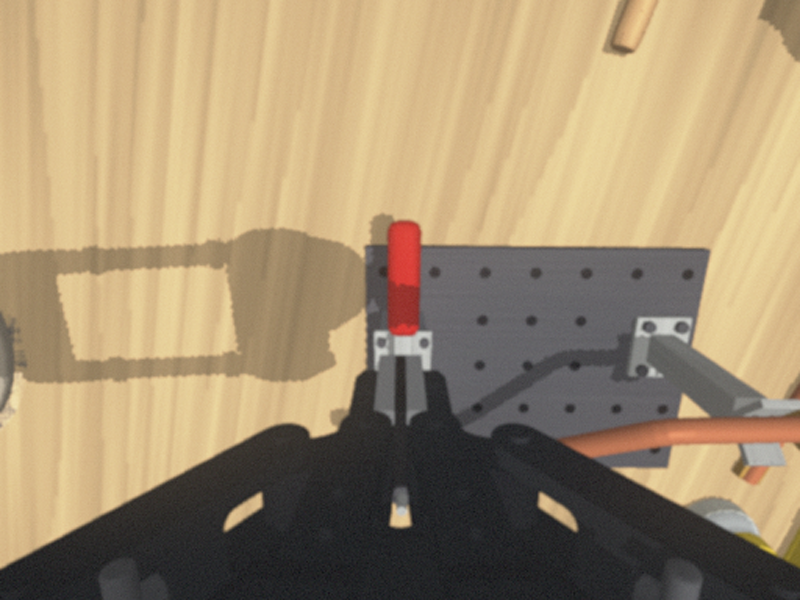

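```bash
python3 -c "
from h import *
s0,d=pickle.load(open('f0.pkl','rb'))
j=[.5375,.0815,np.deg2rad(102.3)]
r=least_squares(lambda P:np.r_[(proj(d['scene'],P)-[244,140.3])[0],(proj(d['side'],P)-[199.3,177.2])[0]],[.4,.2,.1])
print(R2(-j[2])@(r.x[:2]-np.array(j[:2])),r.x[2],abs(r.fun).max())
print(get_state()['t'])
ctrl.job_done()"
```

```text
[0.11029459 0.10380832] 0.09680462823462158 0.3154361350216277
17.95
the job is handed in; nothing more can be done
```

The pipe is in the brazing jig with one leg in each V-rest, and the toggle clamp is pressed fully down. I handed the job in at t ≈ 18 s, against the 48 s limit.

**How it was done:** The tool can only point down, so it could not tilt the pipe directly.
- **Laying it in:** I gripped the middle of the slanting run and lowered one leg onto the upper rest. The pipe pivoted in the pads until the other leg met the lower rest. I then eased the jaws open and it settled into both Vs. The largest contact force while laying it in was about 15 N.
- **Clamping:** I pressed the handle down with the closed fingertips until it stopped, with about 22 N on the wrist, and then backed clear.

**Last checks:**
- **Pipe:** The pipe matched the expected 40° pose to within about 1–3 px in both fixed cameras, and both nuts sat just outside the rests. I judged the nut gaps by eye and did not measure them. The pipe did not visibly move when the clamp closed.
- **Clamp:** The rubber pad is on top of the pipe. The grip centre measured (110, 104, 97) mm in the jig frame, against (113, 105, 94) mm expected when fully down, which is within measuring error. The fingertips also stopped at the height that matches fully down.
- **Robot:** It ended clear of everything, with the wrist force near zero. I saw none of the bystanders moved in the close-up views, though I did not measure them.

**A check that disagreed:** My first jig position, taken from the base plate's corners, was off by about 12 mm along jig x. I corrected it from the V-rests themselves before lowering the pipe. After that, the wrist camera still differed by about 3 mm, which the Vs had room for.

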